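Hang the roller caddy on the sloped under-shelf rail

TASK

Hang the food caddy on the sloped rail: take it by the rubber grip on top, bring its open side over the rail and set its two rollers gently on the open high end, uphill of the orange keeper, without dropping it or bearing down on the rail. Still holding it, with the rollers kept on the rail, push it downhill past the sprung keeper, then let go so that it rolls in under the clear shelf and comes to rest at the red rubber stop with the keeper sprung back behind it. Never press or knock the rail harder than about 12 N, and leave the other things on the ledge where they are.

Things in the scene. Friction and masses are not known exactly. Their poses are not given: they have to be found in the camera images.
- caddy: Caddy to hang, 0.35 kg, 230 mm high: closed steel tin (72 x 88 x 62 mm with lid) under a C-shaped roller hanger. Origin: underside, straight below the rollers. z up, y the rolling direction, x to the C's open side: between lid (z 62 mm) and roller flanges (z 144) the rail enters from +x. Spine at x = -27 mm: 5 mm thick, 24 wide, a plate 76 wide above z = 148. Hung, it balances upright.
- seat (a point): On the caddy: the point midway between its two white grooved rollers, where the rail's top touches them (150 mm above the caddy's origin). Rollers at y = +-22 mm, turning about x; groove 14.6 mm wide, 24 mm across; flanges 36 mm across, reaching 6 mm below this point. Keep both rollers on the rail: lean the caddy with the rail.
- roller_a: The caddy's white roller at caddy y = +22 mm, the uphill one when hung. Origin: its centre, 12 mm above the groove bottom. It turns as it rolls.
- roller_b: The same at caddy y = -22 mm, the downhill roller when hung.
- grip (a point): On the caddy: centre of the black rubber grip on top, 12 mm thick (caddy x), 30 mm wide (caddy y), 42 mm high (21 mm above and below this point). Pinch across x from above. It stands on the hanger's top plate (x -29.5 to 12.5, y +-38 mm from the grip's centre), which is 21 mm below this point.
- stand: Fixed rail stand: wooden base 130 x 490 x 12 mm; aluminium post 30 mm square at y = -225 mm bearing a clear shelf and, on a hand-set clamp, a slender steel rail 10 mm in diameter. Origin: ledge level, mid base. y runs along the rail to its open high end (free end y = 222 mm), x across; the rail is at x = 0 and falls 6 degrees towards -y. It gives about 6 N per mm at the high end.
- landing (a point): Stand point on the high end (stand x = 0, y = 160 mm, z = 226 mm): MIDDLE of the clamp's band. The rail's own height is not measured: its axis here is anywhere from 20 mm below to 20 mm above this point and must be found by feel (its top is 5 mm above its axis). Set the rollers down with point seat at stand y between 140 and 185 mm, uphill of the keeper.
- keeper (a joint): Orange sprung keeper arm at stand y = 105 mm, sticking out 40 mm from the rail to the stand's -x side, 20 mm below the rail's axis, 6 mm thick. 0 rad: straight out. Folds downhill only, to 1.35 rad, when the caddy's spine pushes it with about 2 to 3 N; springs back to 0 once the spine is past (point seat at stand y below about 55 mm). It holds back a caddy left uphill of it.
- shelf_edge (a point): Middle of the clear shelf's uphill edge, underside (stand y = -12 mm, z = 336 mm; shelf 8 mm thick, on two 10 mm bars below it at x = +-47 mm; 110 mm wide in x, running from here to the post). The hung caddy passes under it; a gripper does not fit there.
- park (a point): Ledge point below the caddy's place at the soft red rubber stop (stand x = 0, y = -134 mm). Let go past the keeper, the caddy rolls here by itself at about 0.06 m/s (some 3 s) and stops against the rubber, leaning with the rail. Hung with its spine on the stand's -x side (caddy x along stand x).
- scoop: Bystander: white plastic scoop, 175 mm long, 36 mm high, lying on the ledge. Origin near its middle, on the ledge.
- tong: Bystander: stainless tong, 205 mm long, 16 mm high, lying flat. Origin 70 mm from its hinge end, on the ledge.
- jar: Bystander: closed glass jar with a wooden lid, 76 mm across, 115 mm high. Origin: centre of its underside.
- ring: Bystander: hard blue silicone feeding ring, 96 mm across, 14 mm high, lying flat. Origin: centre of its underside.
- bowl: Bystander: white ceramic bowl, 116 mm across, 45 mm high. Origin: centre of its underside.
Not all that is in view belongs to the job. Leave any purple look-alike of the caddy alone.

How it is judged (in metres and radians):
On the way, in this order (a step that is already met when the one before it is completed fails the run):
1. held by the gripper, the caddy's rollers rest on the open high end of the rail, uphill of the keeper (y of caddy in the frame of stand between 0.125 and 0.21 m and x of caddy in the frame of stand between -0.015 and 0.015 m and contact force between any of roller_a, roller_b and stand above 0.3 N and contact force between the fingers and caddy above 1 N), for 0.2 s.
2. with its rollers on the rail and still held, the caddy pushes the keeper aside (value of joint keeper above 0.7 rad and x of caddy in the frame of stand between -0.015 and 0.015 m and contact force between any of roller_a, roller_b and stand above 0.3 N and contact force between the fingers and caddy above 1 N), for 0.1 s.
At the end, for the whole second after the job is handed in: The caddy hangs with both rollers on the rail, released and at rest (under 20 mm/s), at the rubber stop: its origin between y = -152 and -117 mm in the stand's frame, within 15 mm of the rail's line, hanging within 0.2 rad of upright; the keeper is back to under 0.15 rad (y of caddy in the frame of stand between -0.152 and -0.117 m and x of caddy in the frame of stand between -0.015 and 0.015 m and contact force between each of roller_a, roller_b and stand above 0.4 N and linear speed of caddy below 0.02 m/s and value of joint keeper below 0.15 rad and angle between caddy's own z axis and vertical below 0.2 rad); the robot touches nothing.
It fails at once if the rail, keeper, stop or stand is pressed or knocked by the caddy or the robot with more than 12 N (contact force between any of caddy, the arm, the fingers and stand above 12 N).
It fails at once if the scoop, tong, jar, feeding ring or bowl is moved by more than 30 mm (distance of any of scoop, tong, jar, ring, bowl from where it was at the start of the episode above 0.03 m).
It also fails if it takes over 72 s, if anything falls off the work surface, if the arm or the gripper's body presses on something with over 40 N, if the wrist force passes 120 N, or if a joint passes its speed limit or range.

ROBOT

A 7-joint arm with a two-finger parallel gripper is mounted at the origin on the work surface. World frame = base frame: x ahead of the robot, y to its left, z up, the work surface at z = 0. Lengths are in mm, angles in degrees, forces in N, time in s.
With the tool pointing down it reaches from about 400 to 875 mm from the base axis. Payload 6.5 kg.
Tool frame: the origin (TCP) lies on the centre line of the jaws, within the pads' length; the fingertips stand arm.tcp_to_tips ahead of it and the grasp point (between the pads) lies 3 mm ahead of it (arm.tcp_to_tips is the distance from the TCP to the fingertips, in mm); z points along the fingers, y is the direction in which the jaws open and shut (so a half turn about z gives the same grasp; the last joint's range is limited). The gripper opens to 85 mm and grips with 20 to 120 N. Pads are 22 mm wide; open, the fingers measure 114 mm over their backs; the gripper's body (76 mm by 85 mm) begins 54 mm behind the grasp point. The pads swing forward as they close: fully open they stand 13 mm farther back than shut.
Start: joints at [-69.167, 30.733, -0.252, 88.115, 0.149, 61.152, -4.079], TCP at [270.842, 590.876, 253.29] pointing down, gripper open.
Joint ranges: [-154.64, 154.64], [-21.42, 123.67], [-72.66, 72.17], [13.99, 137.28], [-74.86, 254.86], [10.95, 109.41], [-158.01, 158.01]. Speed limits (degrees/s): [136.94, 136.94, 180, 180, 180, 180, 180].

INTERFACE

Orientations are given as a 3x3 rotation matrix whose columns are the frame's x, y, z axes.
In Python, from bench import arm gives the robot as it stands.
- The arm moves only by the tool drive_tool, never from a script. Its argument "deltas" is a list of rows, each an object with "translation": the shift along the world's x, y, z in mm, a list of three; "angular": the turn, a rotation vector about the world's x, y, z in rad, a list of three. A call has 1 to 20 rows; each row shifts and turns the commanded pose from where the row before left it; what a row does not reach is not made up. A row lasts 1/12 s, in which the tool goes at most 41.7 mm and 7.16 degrees, less where a joint would pass 70% of its speed; a pose out of reach is approached as far as the arm can. A call with a gripper value outside its range is refused whole. "claw" is the closure, from 0 (fully open) to 1 (shut), set as the call begins (left out, the last holds). The fingers move at their own pace and stop on an object; "newtons" is the grip in N (left out, the last holds). Time passes only in rows, so rows that do not move let the fingers close. It gives the time, the measured TCP pose, the force and the opening at its end, in the units of the state.
- arm.state(): the state, without advancing time (a new reading comes with each control period).
- arm.read_camera(name): name is "side" or "top"; returns the picture (400x640x3 uint8, blue, green, red); there is no depth.
- arm.camera_params(name): a dict with "fx", "fy", "cx", "cy" (pixels), "k1" (the pictures are not rectified: a ray, as slopes to the right and down, at radius r is drawn at 1 + k1 r^2 times it, then the intrinsics apply), "pose" (4x4, takes a point from camera to world coordinates). Camera axes: x right, y down, z forward; pixel columns grow to the right and rows downward; lengths in mm; the calibration is good to about 2 mm. A picture is of the moment at which its call begins. camera_params takes no time and is no camera call.
- arm.hand_in(): hands the job in, once; it reports no verdict.
The state is a dict: "time_s": time; "qpos": joint angles; "qvel": joint speeds; "joint_torque": joint torques, N m; "ee_pos": TCP position; "ee_rot": TCP orientation; "wrist_force": force on the tool from outside, world axes, zero at the start; "wrist_torque": the same for the moment, N m; "width": finger opening in mm.
Only numpy, scipy, OpenCV 4.12 (cv2) and the standard library are available. Lean on these libraries where they do the work, as an engineer would, in place of code of your own. Each camera call takes 0.05 s, during which the arm holds its last target.

## Working session

There is one attempt and no reset: what is moved stays moved. The work goes in short steps, Python scripts to look and compute and a tool call to move; the robot and the scene stay as the last step left them, time stands still between calls to the robot, and variables do not carry over. Pictures are saved under pics/ and viewed, and the job is handed in when it is done.

Besides the shell and the picture viewer there is one more tool, called after "Emit:" by a JSON object that holds its "op" and its "data". drive_tool: Moves the arm, as the interface text tells. Its arguments: {"type":"object","properties":{"deltas":{"type":"array"},"claw":{"type":"number"},"newtons":{"type":"number"}},"required":["deltas"]}

```bash
mkdir -p pics; ls; python3 - <<'E'
from bench import arm
import cv2,numpy as np
np.set_printoptions(suppress=True,precision=3)
for n in("side","top"):
    cv2.imwrite(f"pics/{n}0.png",arm.read_camera(n)); print(n,arm.camera_params(n))
print(arm.state(), arm.tcp_to_tips)
E
```

```text
pics
side {'fx': 493.97409389427787, 'fy': 493.97409389427787, 'cx': 315.4961004371637, 'cy': 198.80462259747512, 'k1': 0.03820624236002822, 'pose': array([[   0.919,   -0.277,    0.28 ,  128.178],
       [  -0.394,   -0.62 ,    0.679, -845.204],
       [  -0.014,   -0.734,   -0.679, 1034.496],
       [   0.   ,    0.   ,    0.   ,    1.   ]])}
top {'fx': 364.49794492182434, 'fy': 364.49794492182434, 'cx': 316.343472725011, 'cy': 196.1147890883267, 'k1': 0.02092324954855078, 'pose': array([[   0.013,   -0.996,    0.088,  367.86 ],
       [  -1.   ,   -0.014,   -0.007,    2.794],
       [   0.008,   -0.088,   -0.996, 1327.434],
       [   0.   ,    0.   ,    0.   ,    1.   ]])}
{'time_s': 0.1, 'qpos': array([-69.168,  30.773,  -0.256,  88.167,   0.149,  61.153,  -4.079]), 'qvel': array([-0.004, -0.07 ,  0.106, -0.204, -0.068, -0.034,  0.047]), 'joint_torque': array([  0.003, -58.456,   1.052, -25.978,   0.013,   0.005,   0.   ]), 'ee_pos': array([270.604, 590.379, 252.492]), 'ee_rot': array([[-0.909,  0.417, -0.001],
       [ 0.417,  0.909, -0.002],
       [-0.   , -0.002, -1.   ]]), 'wrist_force': array([-0.205,  0.185, -0.191]), 'wrist_torque': array([-0.009,  0.005, -0.007]), 'width': 85.1699823991012} 22.0
```

View pics/side0.png

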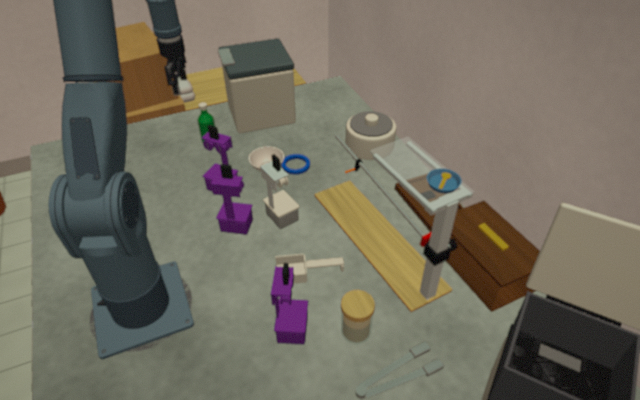

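View pics/top0.png

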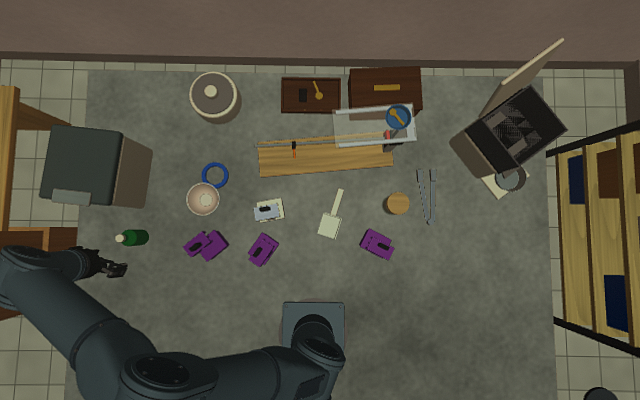

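The only non-purple caddy candidate is the steel one at side (280,190) / top (268,209). There are also three purple look-alikes: side (228,185), (290,300), and the one at (215,145). I'll confirm with enlarged crops.

```bash
python3 - <<'E'
import cv2,numpy as np
a=cv2.imread("pics/side0.png");b=cv2.imread("pics/top0.png")
c=cv2.resize(a[135:235,195:315],None,fx=5,fy=5,interpolation=cv2.INTER_CUBIC);cv2.imwrite("pics/c1.png",c)
c=cv2.resize(b[185:230,240:300],None,fx=10,fy=10,interpolation=cv2.INTER_CUBIC);cv2.imwrite("pics/c2.png",c)
c=cv2.resize(b[95:185,245:425],None,fx=4.4,fy=4.4,interpolation=cv2.INTER_CUBIC);cv2.imwrite("pics/c3.png",c)
c=cv2.resize(a[130:310,310:480],None,fx=3.3,fy=3.3,interpolation=cv2.INTER_CUBIC);cv2.imwrite("pics/c4.png",c)
E
```

```text
(no output)
```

View pics/c1.png

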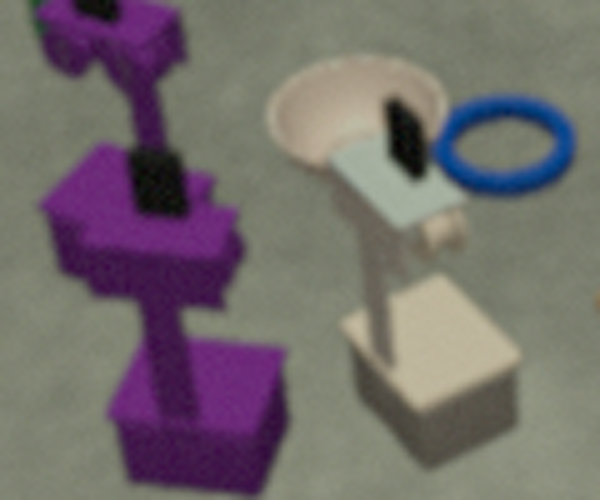

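View pics/c2.png

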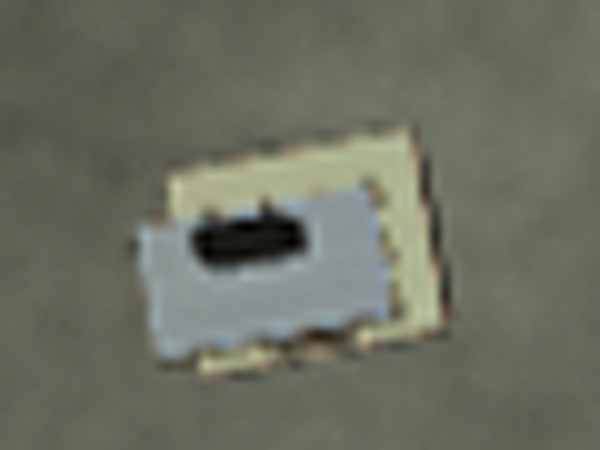

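View pics/c3.png

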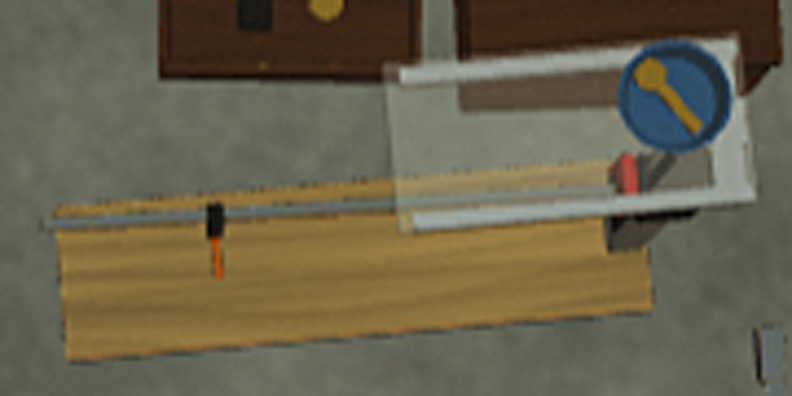

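View pics/c4.png

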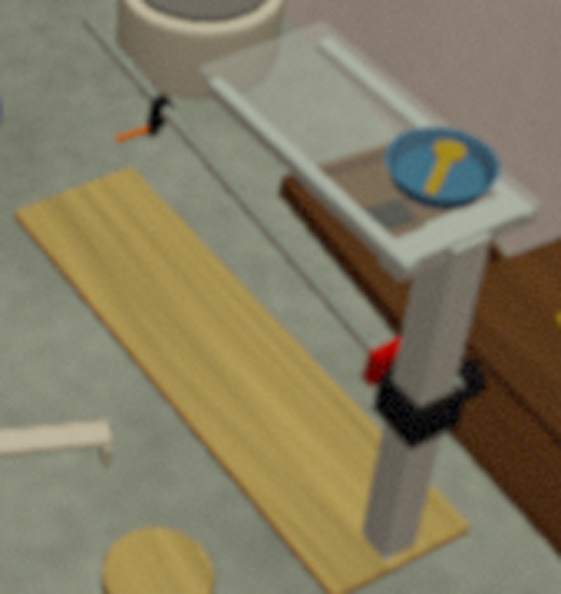

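The crops confirm it: the steel caddy has a grey plate and black grip at top (265,209), with its plate offset toward the robot. So caddy x points roughly along world +x, the same as stand x. The stand's base is the wood at top (258–392,145–177), the keeper is at top (294,150) sticking out toward the robot, and the stop is at the right. Next I'll measure.

```bash
cat > h.py <<'E'
import cv2,numpy as np
from bench import arm
np.set_printoptions(suppress=True,precision=2)
P={n:arm.camera_params(n) for n in("side","top")}
def ray(n,uv):
    p=P[n]; K=np.array([[p['fx'],0,p['cx']],[0,p['fy'],p['cy']],[0,0,1]])
    s=np.array([(uv[0]-p['cx'])/p['fx'],(uv[1]-p['cy'])/p['fy']]); d=s.copy()
    for _ in range(20): d=s/(1+p['k1']*(d@d))
    T=np.array(p['pose']); v=T[:3,:3]@np.r_[d,1]; return T[:3,3],v/np.linalg.norm(v)
def onz(n,uv,z):
    o,v=ray(n,uv); return o+v*(z-o[2])/v[2]
def tri(a,b):
    o1,v1=ray("side",a);o2,v2=ray("top",b)
    s=np.linalg.lstsq(np.c_[v1,-v2],o2-o1,rcond=None)[0]
    p,q=o1+s[0]*v1,o2+s[1]*v2; return (p+q)/2,np.linalg.norm(p-q)
def proj(n,X):
    p=P[n];T=np.array(p['pose']);c=T[:3,:3].T@(np.asarray(X,float)-T[:3,3]);s=c[:2]/c[2];s=s*(1+p['k1']*(s@s))
    return np.array([p['fx']*s[0]+p['cx'],p['fy']*s[1]+p['cy']])
E
cat > m.py <<'E'
from h import *
a=cv2.imread("pics/side0.png");b=cv2.imread("pics/top0.png")
def comp(m,seed=None):
    n,l,st,c=cv2.connectedComponentsWithStats(m.astype(np.uint8)); return n,l,st,c
def show(n,im,lo,hi,roi):
    h=cv2.cvtColor(im,cv2.COLOR_BGR2HSV);m=cv2.inRange(h,lo,hi)
    k=np.zeros_like(m);x0,y0,x1,y1=roi;k[y0:y1,x0:x1]=m[y0:y1,x0:x1]
    cs,_=cv2.findContours(k,cv2.RETR_EXTERNAL,cv2.CHAIN_APPROX_NONE);c=max(cs,key=cv2.contourArea)
    return k,c
for nm,im,roi in (("top",b,(250,135,400,185)),("side",a,(310,175,460,310))):
    k,c=show(nm,im,(12,70,70),(30,255,255),roi)
    q=cv2.approxPolyDP(c,3,True).reshape(-1,2)
    print(nm,"wood",cv2.contourArea(c)); 
    for p in q: print(p,onz(nm,p,12))
for nm,im,roi in (("top",b,(240,185,300,230)),("side",a,(255,145,315,235))):
    k,c=show(nm,im,(0,0,0),(180,255,45),roi); r=cv2.minAreaRect(c);print(nm,"grip",r,onz(nm,r[0],209 if nm=="side" else 230))
    M=cv2.moments(k,True);print(M['m10']/M['m00'],M['m01']/M['m00'],M['m00'])
for nm,im,roi in (("top",b,(280,130,310,165)),("side",a,(340,150,370,180))):
    k,c=show(nm,im,(3,150,100),(15,255,255),roi);r=cv2.minAreaRect(c);print(nm,"keeper",r)
h=cv2.cvtColor(b,cv2.COLOR_BGR2HSV)
for r in range(188,228,2): print(r,' '.join(f"{h[r,x,0]:3d}/{h[r,x,1]:3d}/{h[r,x,2]:3d}" for x in range(250,290,3)))
E
python3 m.py
```

```text
top wood 3350.5
[392 153] [ 646.89 -280.87   12.  ]
[383 152] [ 650.16 -247.91   12.  ]
[382 144] [ 679.89 -244.3    12.  ]
[339 148] [662.77 -86.57  12.  ]
[337 144] [677.57 -79.11  12.  ]
[341 142] [685.24 -93.73  12.  ]
[298 144] [675.45  63.93  12.  ]
[293 151] [649.15  81.78  12.  ]
[291 145] [671.34  89.51  12.  ]
[258 147] [662.05 210.    12.  ]
[260 176] [555.15 199.91  12.  ]
[392 165] [ 602.44 -280.67   12.  ]
side wood 5814.0
[314 194] [554.96 198.86  12.  ]
[408 309] [ 600.64 -279.67   12.  ]
[416 309] [ 618.45 -287.44   12.  ]
[451 290] [ 729.03 -273.76   12.  ]
[440 277] [ 727.06 -228.02   12.  ]
[436 293] [ 689.49 -266.57   12.  ]
[428 299] [ 661.26 -274.04   12.  ]
[422 295] [ 654.21 -257.82   12.  ]
[425 260] [ 722.83 -163.91   12.  ]
[349 180] [682.34 214.32  12.  ]
top grip ((264.5, 208.5), (3.0, 9.0), 90.0) [425.68 151.12 230.  ]
264.77777777777777 208.80555555555554 36.0
side grip ((276.0, 162.5), (13.0, 6.0), 90.0) [429.05 154.8  209.  ]
275.84057971014494 162.7246376811594 69.0
top keeper ((294.0, 153.5), (9.0, 2.0), 90.0)
side keeper ((350.0000305175781, 170.0
[... 2815 characters left out ...]
  39/ 33/109
220  36/ 38/102  37/ 33/100  95/ 22/137  30/ 32/ 89  32/ 60/128  32/ 55/182  22/ 58/ 96  21/ 64/139  32/ 37/ 89  35/ 33/102  41/ 34/106  32/ 35/102  36/ 36/100  36/ 34/105
222  34/ 35/103  34/ 36/100  30/ 37/104  30/ 39/104  22/ 54/109  30/ 27/ 84  35/ 31/106  34/ 33/109  36/ 35/108  34/ 36/106  34/ 37/104  34/ 37/103  36/ 35/102  34/ 33/107
224  34/ 36/100  37/ 33/101  34/ 35/101  36/ 35/103  35/ 30/102  34/ 34/105  35/ 32/105  36/ 38/106  34/ 34/104  33/ 29/107  34/ 35/108  34/ 34/104  36/ 36/ 99  32/ 35/103
226  34/ 38/102  30/ 31/100  36/ 37/103  35/ 32/103  39/ 35/102  32/ 34/104  32/ 33/101  30/ 34/106  34/ 37/104  32/ 37/104  32/ 36/107  34/ 37/104  32/ 33/100  36/ 36/ 98
```

```bash
cat > m2.py <<'E'
from h import *
a=cv2.imread("pics/side0.png").astype(float);b=cv2.imread("pics/top0.png").astype(float)
def edge(im,f,pts,nrm,w=4):
    # subpixel 50% crossing of scalar f along nrm at pts -> fitted line
    out=[]
    F=f(im).astype(np.float32)
    for p in pts:
        t=np.arange(-w,w+.01,.25);q=p+t[:,None]*nrm
        v=cv2.remap(F,q[:,0].astype(np.float32)[None],q[:,1].astype(np.float32)[None],cv2.INTER_LINEAR)[0]
        lo,hi=v[:4].mean(),v[-4:].mean();m=(lo+hi)/2;s=np.sign(hi-lo)
        i=np.where((v[1:]-m)*s>0)[0]
        if abs(hi-lo)<15 or len(i)==0: continue
        i=i[0]; 
        if v[i+1]==v[i]: continue
        out.append(p+nrm*(t[i]+.25*(m-v[i])/(v[i+1]-v[i])))
    out=np.array(out,np.float32)
    l=cv2.fitLine(out,cv2.DIST_HUBER,0,.01,.01).ravel()
    d=(out-l[2:])@np.array([-l[1],l[0]]); print(" n",len(out),"rms",np.sqrt((d**2).mean()))
    return l
def seg(p,q,n=40,m=.08):
    p,q=np.array(p,float),np.array(q,float);t=np.linspace(m,1-m,n)[:,None];d=(q-p)/np.linalg.norm(q-p);return p+t*(q-p),np.array([-d[1],d[0]])
def inter(l,k):
    s=np.linalg.solve(np.c_[l[:2],-k[:2]],k[2:]-l[2:]);return l[2:]+l[:2]*s[0]
sat=lambda im:im.max(2)-im[:,:,0]*1.0   # yellowness
E1={}
for nm,im,c in(("top",b,dict(nl=(258,147),bl=(260,177),br=(393,166),)),("side",a,dict(nl=(349,180),bl=(314,194),br=(409,310),fr=(451,290)))):
    L1=edge(im,sat,*seg(c['bl'],c['br']))
    L2=edge(im,sat,*seg(c['nl'],c['bl'],25,.15))
    k=inter(L1,L2);print(nm,"corner near-left",k,onz(nm,k,12))
    if nm=="top": L3=edge(im,sat,*seg((393,158),(393,166),8,.1))
    else: L3=edge(im,sat,*seg(c['br'],c['fr'],25,.15))
    k3=inter(L1,L3);A,B=onz(nm,k,12),onz(nm,k3,12)
    if nm=="side":
        L4=edge(im,sat,*seg(c['nl'],(430,264),30)); k4=inter(L2,L4);print("far-left",k4,onz(nm,k4,12))
    y=(A-B)/np.linalg.norm(A-B);x=np.array([y[1],-y[0],0])
    print(nm,B,"len",np.linalg.norm(A-B),"yaw",np.degrees(np.arctan2(-y[0],y[1])),"centre by near-left",A-245*y+65*x,"mid",(A+B)/2+65*x)
E
python3 m2.py
python3 - <<'E'
import cv2,numpy as np
a=cv2.imread("pics/side0.png");b=cv2.imread("pics/top0.png")
cv2.imwrite("pics/c5.png",cv2.resize(a[125:205,325:425],None,fx=7,fy=7,interpolation=cv2.INTER_NEAREST))
cv2.imwrite("pics/c6.png",cv2.resize(b[125:165,248:348],None,fx=8,fy=8,interpolation=cv2.INTER_NEAREST))
E
```

```text
n 40 rms 0.1733962
 n 25 rms 0.1121163
top corner near-left [259.77 176.74] [552.42 200.66  12.  ]
 n 8 rms 0.12514636
top [ 601.64 -283.57   12.  ] len 486.72949848179866 yaw 5.804677588933669 centre by near-left [641.86 -36.51  12.  ] mid [641.7  -34.88  12.  ]
 n 40 rms 0.055555973
 n 25 rms 0.06967728
side corner near-left [313.1  193.87] [552.66 200.52  12.  ]
 n 18 rms 0.24966045
 n 30 rms 0.104641765
far-left [349.12 179.94] [682.83 214.43  12.  ]
side [ 602.72 -288.66   12.  ] len 491.736130595657 yaw 5.842858069846612 centre by near-left [642.27 -36.59  12.  ] mid [642.35 -37.45  12.  ]
```

View pics/c5.png

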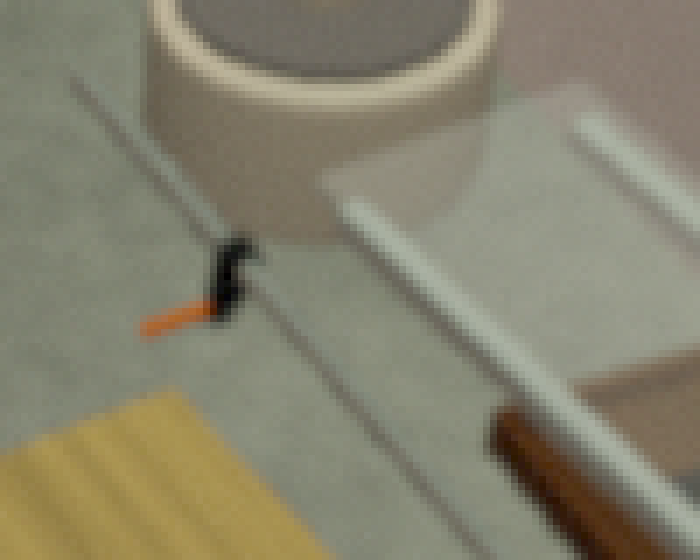

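View pics/c6.png

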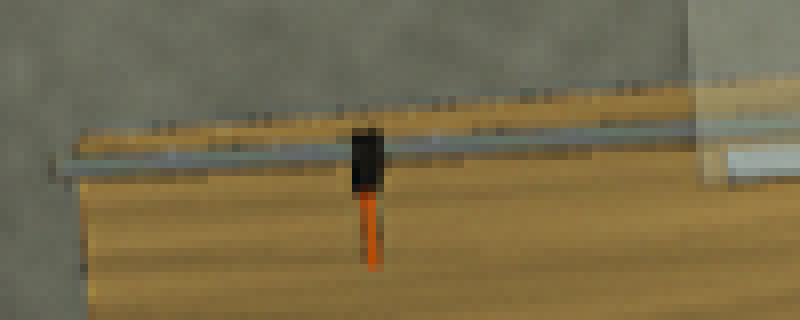

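```bash
cat > m3.py <<'E'
from h import *
a=cv2.imread("pics/side0.png");b=cv2.imread("pics/top0.png")
yaw=np.radians(5.82);O=np.array([642,-36.5,0]);X=np.array([np.cos(yaw),np.sin(yaw),0]);Y=np.array([-X[1],X[0],0])
def vplane(n,uv,x=0):
    o,v=ray(n,uv);t=((O-o)@X+x)/(v@X);p=o+t*v;return (p-O)@Y,p[2]
g=cv2.cvtColor(a,cv2.COLOR_BGR2GRAY).astype(np.float32)
# profile across the rail in side, averaged along, parametrised by rail height z at stand y=160
def prof(y0,y1):
    for dz in range(-30,31,2):
        v=[]
        for y in np.linspace(y0,y1,40):
            u=proj("side",O+Y*y+np.array([0,0,226+dz+(y-160)*np.tan(np.radians(6))]))
            v.append(cv2.getRectSubPix(g,(1,1),tuple(map(float,u)))[0,0])
        print(dz,round(float(np.mean(v)),1),end="; ")
    print()
prof(130,215);prof(0,90)
# keeper tips
# top: rail lateral check with z=226
for u in [(260,145.6),(285,145.1),(310,143.6),(330,141.6)]:
    p=onz("top",u,226+0)-O;print(u,p@X,p@Y)
print(proj("top",O+Y*222+[0,0,232]),proj("side",O+Y*222+[0,0,232]))
E
python3 m3.py
```

```text
-30 127.6; -28 126.2; -26 123.6; -24 120.0; -22 115.8; -20 112.2; -18 110.3; -16 111.2; -14 114.8; -12 120.1; -10 125.2; -8 128.6; -6 129.5; -4 128.1; -2 125.2; 0 121.8; 2 118.6; 4 116.3; 6 115.0; 8 114.4; 10 114.1; 12 114.0; 14 114.2; 16 114.5; 18 114.9; 20 115.1; 22 115.3; 24 115.3; 26 115.4; 28 115.5; 30 115.6; 
-30 136.4; -28 135.6; -26 133.7; -24 130.2; -22 125.0; -20 119.0; -18 114.1; -16 112.2; -14 114.0; -12 118.6; -10 124.2; -8 128.8; -6 131.5; -4 132.6; -2 132.7; 0 132.0; 2 131.4; 4 131.6; 6 132.3; 8 132.9; 10 133.3; 12 133.4; 14 133.0; 16 132.0; 18 131.1; 20 130.5; 22 129.7; 24 128.7; 26 127.8; 28 126.9; 30 126.1; 
(260, 145.6) -2.2733179199549016 208.0918313236626
(285, 145.1) -7.303412077872871 131.70741360394248
(310, 143.6) -9.267501462102313 54.89767496803219
(330, 141.6) -8.376306737280178 -6.884836822004239
[255.1  144.81] [335.99 132.52]
```

```bash
cat > m4.py <<'E'
from h import *
exec(open("m3.py").read().split("g=cv2")[0])
f=b.astype(np.float32);f=f.max(2)-f[:,:,0]
for (y0,y1) in ((120,200),(10,85)):
  for dz in (-12,):
    r=[]
    for x in np.arange(-16,17,1.):
        r.append(np.mean([cv2.getRectSubPix(f,(1,1),tuple(map(float,proj("top",O+X*x+Y*y+np.array([0,0,226+dz+(y-160)*np.tan(np.radians(6))])))))[0,0] for y in np.linspace(y0,y1,60)]))
    r=np.array(r);w=np.clip(r.max()-r-15,0,None);print(y0,y1,np.round(r).astype(int),"centroid",(w*np.arange(-16,17)).sum()/w.sum())
# caddy: lid/plate edges in top image
hsv=cv2.cvtColor(b,cv2.COLOR_BGR2HSV)
roi=np.zeros(b.shape[:2],np.uint8);roi[190:226,248:292]=1
body=((hsv[...,2]>125)&(roi>0)).astype(np.uint8)*255
plate=((hsv[...,0]>70)&(hsv[...,0]<125)&(hsv[...,2]>125)&(roi>0)).astype(np.uint8)*255
plate=cv2.morphologyEx(plate,cv2.MORPH_CLOSE,np.ones((7,7)))
c=max(cv2.findContours(plate,0,1)[0],key=cv2.contourArea);r=cv2.minAreaRect(c);print("plate",r)
for p in cv2.boxPoints(r): print(p,onz("top",p,188))
print("plate ctr",onz("top",r[0],188))
c=max(cv2.findContours(body,0,1)[0],key=cv2.contourArea);print("body",cv2.minAreaRect(c))
# grip by 50% weights
g=cv2.cvtColor(b,cv2.COLOR_BGR2GRAY).astype(float)
w=np.clip(130-g,0,None)[205:214,257:273];v,u=np.mgrid[205:214,257:273];w[w<20]=0
u0,v0=(w*u).sum()/w.sum(),(w*v).sum()/w.sum();print("grip top px",u0,v0,onz("top",(u0,v0),222))
g=cv2.cvtColor(a,cv2.COLOR_BGR2GRAY).astype(float);w=np.clip(100-g,0,None)[150:175,268:285];w[w<20]=0;v,u=np.mgrid[150:175,268:285]
s=((w*u).sum()/w.sum(),(w*v).sum()/w.sum());print("grip side px",s,onz("side",s,209)); print(tri(s,(u0,v0)))
# side: lid corners
E
python3 m4.py; python3 - <<'E'
import cv2
a=cv2.imread("pics/side0.png");b=cv2.imread("pics/top0.png")
cv2.imwrite("pics/c7.png",cv2.resize(a[145:235,250:310],None,fx=6,fy=6,interpolation=cv2.INTER_NEAREST))
E
```

```text
120 200 [72 74 76 77 79 80 81 79 75 69 59 49 37 25 15  8  6  6  9 15 27 42 58 70
 78 83 83 77 67 54 41 29 20] centroid 3.1320019250869775
10 85 [76 77 78 79 79 79 79 77 74 68 58 48 38 27 16  9  6  7 10 16 27 41 56 67
 76 81 83 83 83 80 75 66 54] centroid 0.7340720367601253
plate ((266.04052734375, 211.74325561523438), (13.31631851196289, 23.837852478027344), 80.53767395019531)
[253.19 207.14] [431.7  192.16 188.  ]
[276.7  203.22] [444.95 119.1  188.  ]
[278.89 216.35] [403.98 111.35 188.  ]
[255.38 220.27] [390.85 184.19 188.  ]
plate ctr [417.83 151.73 188.  ]
body ((268.0961608886719, 209.9807891845703), (20.788307189941406, 29.22130012512207), 78.69007110595703)
grip top px 264.34005188585115 208.4899221712233 [426.13 152.68 222.  ]
grip side px (np.float64(276.7609432363739), np.float64(162.91330132730866)) [430.31 152.29 209.  ]
(array([428.77, 154.03, 208.  ]), np.float64(3.960813307421945))
```

View pics/c7.png

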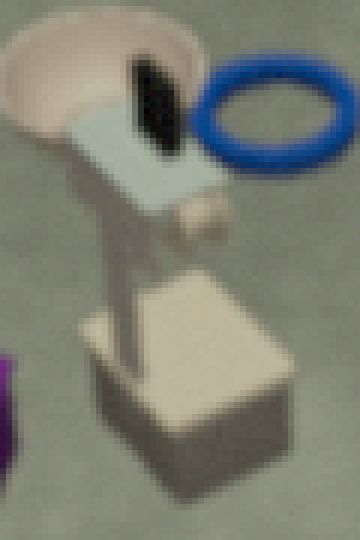

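```bash
cat > m5.py <<'E'
from h import *
src=open("m2.py").read().split("E1={}")[0];exec(src)
g=lambda im:im.mean(2)
L,F,R,B=(263.7,200),(279.2,216.7),(299.5,206.7),(284.2,190.3)
e=[edge(a,g,*seg(p,q,20,.15),w=3) for p,q in ((F,R),(R,B),(B,L),(L,F))]
c=[inter(e[i-1],e[i]) for i in range(4)]
W=[onz("side",p,62) for p in c]
for n,p,w in zip("FRBL",c,W): print(n,p,w)
d=lambda p,q:(np.degrees(np.arctan2(*(q-p)[1::-1])),np.linalg.norm(q-p))
print(d(W[0],W[1]),d(W[3],W[2]),d(W[1],W[2]),d(W[0],W[3]),"ctr",sum(W)/4)
E
python3 m5.py
```

```text
n 20 rms 0.10168163
 n 20 rms 0.043195166
 n 15 rms 0.85916567
 n 20 rms 0.35991254
F [278.28 216.84] [405.75 101.18  62.  ]
R [300.06 206.39] [477.13 115.63  62.  ]
B [283.06 189.21] [458.59 204.77  62.  ]
L [261.19 199.72] [384.59 187.65  62.  ]
(np.float64(11.444711875741085), np.float64(72.827579506219)) (np.float64(13.027145103486115), np.float64(75.95079638205134)) (np.float64(101.75124855160506), np.float64(91.0472053757559)) (np.float64(103.7503822961467), np.float64(89.02057844513443)) ctr [431.52 152.31  62.  ]
```

Emit:
{"op": "drive_tool", "data": {"deltas": [{"translation": [0,0,30],"angular": [0,0,0]},{"translation": [0,0,30],"angular": [0,0,0]},{"translation": [0,0,30],"angular": [0,0,0]},{"translation": [9.8,-27.4,0],"angular": [0,0,-0.0589]},{"translation": [9.8,-27.4,0],"angular": [0,0,-0.0589]},{"translation": [9.8,-27.4,0],"angular": [0,0,-0.0589]},{"translation": [9.8,-27.4,0],"angular": [0,0,-0.0589]},{"translation": [9.8,-27.4,0],"angular": [0,0,-0.0589]},{"translation": [9.8,-27.4,0],"angular": [0,0,-0.0589]},{"translation": [9.8,-27.4,0],"angular": [0,0,-0.0589]},{"translation": [9.8,-27.4,0],"angular": [0,0,-0.0589]},{"translation": [9.8,-27.4,0],"angular": [0,0,-0.0589]},{"translation": [9.8,-27.4,0],"angular": [0,0,-0.0589]},{"translation": [9.8,-27.4,0],"angular": [0,0,-0.0589]},{"translation": [9.8,-27.4,0],"angular": [0,0,-0.0589]},{"translation": [9.8,-27.4,0],"angular": [0,0,-0.0589]},{"translation": [9.8,-27.4,0],"angular": [0,0,-0.0589]},{"translation": [9.8,-27.4,0],"angular": [0,0,-0.0589]},{"translation": [9.8,-27.4,0],"angular": [0,0,-0.0589]}], "claw": 0}}

```text
time_s: 1.68
ee_pos: [427.6, 151.0, 343.1]
ee_rot: [[-0.194, 0.981, -0.0], [0.981, 0.194, -0.0], [0.0, -0.0, -1.0]]
wrist_force: [-0.3, -0.6, 0.6]
width: 85.5
```

Emit:
{"op": "drive_tool", "data": {"deltas": [{"translation": [0,0,0],"angular": [0,0,0]},{"translation": [0,0,0],"angular": [0,0,0]}]}}

```text
time_s: 1.85
ee_pos: [427.8, 151.1, 343.2]
ee_rot: [[-0.194, 0.981, -0.0], [0.981, 0.194, -0.0], [-0.0, -0.0, -1.0]]
wrist_force: [-0.8, -0.3, -0.9]
width: 85.4
```

Emit:
{"op": "drive_tool", "data": {"deltas": [{"translation": [0,1.5,-20],"angular": [0,0,0]},{"translation": [0,0,-24],"angular": [0,0,0]},{"translation": [0,0,-24],"angular": [0,0,0]},{"translation": [0,0,-20],"angular": [0,0,0]},{"translation": [0,0,-16],"angular": [0,0,0]},{"translation": [0,0,-12],"angular": [0,0,0]},{"translation": [0,0,-8],"angular": [0,0,0]},{"translation": [0,0,0],"angular": [0,0,0]},{"translation": [0,0,0],"angular": [0,0,0]}]}}

```text
time_s: 2.6
ee_pos: [427.4, 154.6, 219.3]
ee_rot: [[-0.199, 0.98, -0.0], [0.98, 0.199, -0.0], [-0.0, -0.0, -1.0]]
wrist_force: [0.3, -0.2, 0.0]
width: 85.4
```

```bash
python3 - <<'E'
from h import *
a=arm.read_camera("side");b=arm.read_camera("top")
c=cv2.resize(a[110:220,220:340],None,fx=5,fy=5);d=cv2.resize(b[160:260,220:320],(600,550))
cv2.imwrite("pics/g1.png",c);cv2.imwrite("pics/g2.png",d)
E
```

```text
(no output)
```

View pics/g1.png

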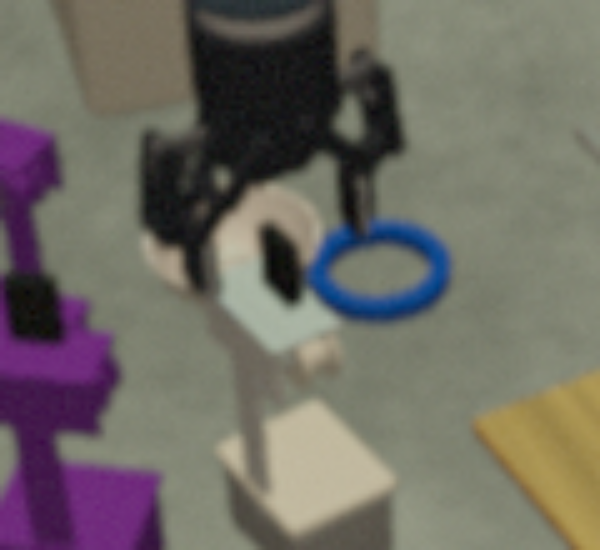

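View pics/g2.png

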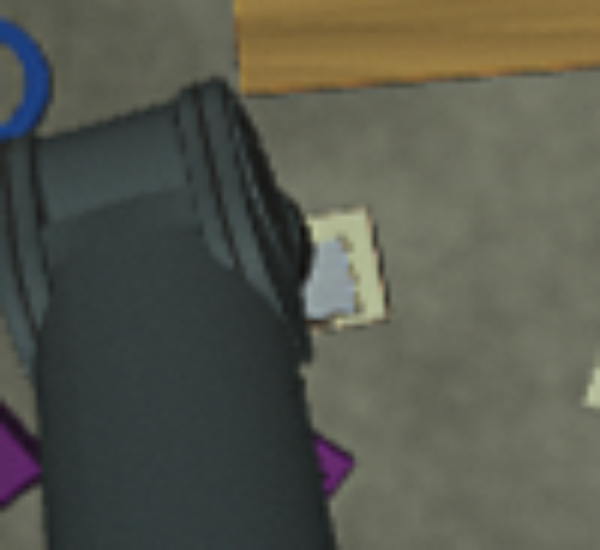

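The side crop shows the fingertips at about (205,285) and (365,225) straddling the grip at (282,262), so I'm closing.

Emit:
{"op": "drive_tool", "data": {"deltas": [{"translation": [0,0,0],"angular": [0,0,0]},{"translation": [0,0,0],"angular": [0,0,0]},{"translation": [0,0,0],"angular": [0,0,0]},{"translation": [0,0,0],"angular": [0,0,0]},{"translation": [0,0,0],"angular": [0,0,0]},{"translation": [0,0,0],"angular": [0,0,0]},{"translation": [0,0,0],"angular": [0,0,0]},{"translation": [0,0,0],"angular": [0,0,0]},{"translation": [0,0,0],"angular": [0,0,0]},{"translation": [0,0,0],"angular": [0,0,0]}], "claw": 1, "newtons": 45}}

```text
time_s: 3.53
ee_pos: [427.4, 154.0, 219.4]
ee_rot: [[-0.197, 0.98, -0.001], [0.98, 0.197, -0.0], [0.0, -0.001, -1.0]]
wrist_force: [-3.0, -0.4, 5.8]
width: 11.2
```

Emit:
{"op": "drive_tool", "data": {"deltas": [{"translation": [0,0,5],"angular": [0,0,0]},{"translation": [0,0,10],"angular": [0,0,0]},{"translation": [0,0,16],"angular": [0,0,0]},{"translation": [0,0,18],"angular": [0,0,0]},{"translation": [0,0,18],"angular": [0,0,0]},{"translation": [0,0,18],"angular": [0,0,0]},{"translation": [0,0,16],"angular": [0,0,0]},{"translation": [0,0,10],"angular": [0,0,0]},{"translation": [0,0,0],"angular": [0,0,0]},{"translation": [0,0,0],"angular": [0,0,0]}]}}

```text
time_s: 4.37
ee_pos: [427.7, 154.0, 330.3]
ee_rot: [[-0.197, 0.98, 0.001], [0.98, 0.197, 0.0], [0.0, 0.001, -1.0]]
wrist_force: [0.0, 0.1, -5.6]
width: 11.4
```

```bash
python3 - <<'E'
from h import *
a=arm.read_camera("side")
cv2.imwrite("pics/l1.png",cv2.resize(a[60:220,200:400],None,fx=4,fy=3.7))
s=arm.state();print(s['wrist_force'],s['wrist_torque'],s['ee_pos'],s['time_s'])
E
```

```text
[-0.18 -0.04 -4.65] [-0.06  0.03  0.03] [427.19 153.79 329.61] 4.4167
```

View pics/l1.png

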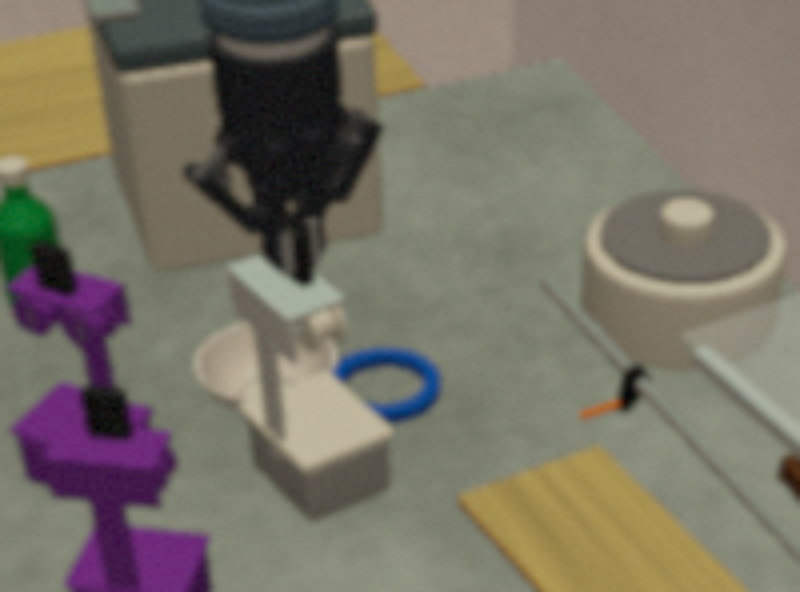

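The caddy is held upright and clear of the bowl. Next is the pre-entry pose, leaning it to match the rail.

Emit:
{"op": "drive_tool", "data": {"deltas": [{"translation": [8,-3,0],"angular": [0.0104,0.0011,-0.0097]},{"translation": [13,-5,0],"angular": [0.0104,0.0011,-0.0097]},{"translation": [15,-6,0],"angular": [0.0104,0.0011,-0.0097]},{"translation": [15,-6,0],"angular": [0.0104,0.0011,-0.0097]},{"translation": [15,-6,0],"angular": [0.0104,0.0011,-0.0097]},{"translation": [15,-5,0],"angular": [0.0104,0.0011,-0.0097]},{"translation": [15,-5,0],"angular": [0.0104,0.0011,-0.0097]},{"translation": [12,-4,0],"angular": [0.0104,0.0011,-0.0097]},{"translation": [8,-3,0],"angular": [0.0104,0.0011,-0.0097]},{"translation": [3,0,0],"angular": [0.0104,0.0011,-0.0097]},{"translation": [0,0,0],"angular": [0,0,0]},{"translation": [0,0,0],"angular": [0,0,0]},{"translation": [0,0,0],"angular": [0,0,0]}]}}

```text
time_s: 5.5
ee_pos: [545.9, 111.4, 330.1]
ee_rot: [[-0.102, 0.995, -0.007], [0.989, 0.102, 0.104], [0.104, 0.004, -0.995]]
wrist_force: [-0.0, -0.6, -3.6]
width: 10.9
```

```bash
cat > st.py <<'E'
from h import *
import sys
yaw=np.radians(5.82);O=np.array([642,-36.5,0]);X=np.array([np.cos(yaw),np.sin(yaw),0]);Y=np.array([-X[1],X[0],0]);S=np.c_[X,Y,[0,0,1]]
def rep():
    s=arm.state();R=S.T@s['ee_rot'];p=S.T@(s['ee_pos']-O);seat=p+R[:,2]*69.4
    print("t",s['time_s'],"stand tcp",p,"seat",seat,"F",s['wrist_force'],"M",s['wrist_torque'],"w",s['width']);print(R)
rep()
a=arm.read_camera("side");b=arm.read_camera("top")
n=sys.argv[1];cv2.imwrite(f"pics/{n}s.png",cv2.resize(a[80:240,260:460],None,fx=4,fy=3.7,interpolation=2));cv2.imwrite(f"pics/{n}t.png",cv2.resize(b[110:190,240:360],None,fx=6,fy=6,interpolation=2))
E
python3 st.py p1
```

```text
t 5.5 stand tcp [-80.57 156.92 330.06] seat [-80.31 164.17 261.04] F [-0.02 -0.56 -3.64] M [-0.27 -0.04 -0.01] w 10.876763489608289
[[-0.    1.    0.  ]
 [ 0.99  0.    0.1 ]
 [ 0.1   0.   -0.99]]
```

View pics/p1s.png

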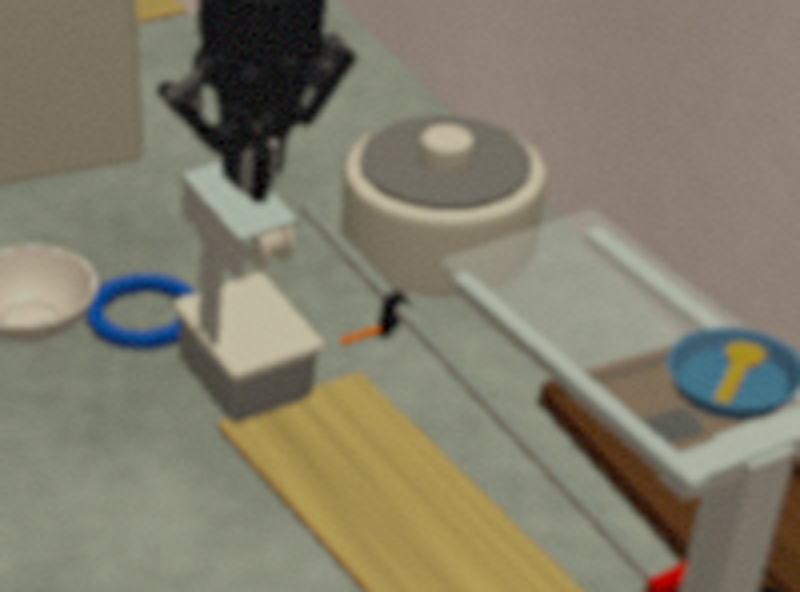

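View pics/p1t.png

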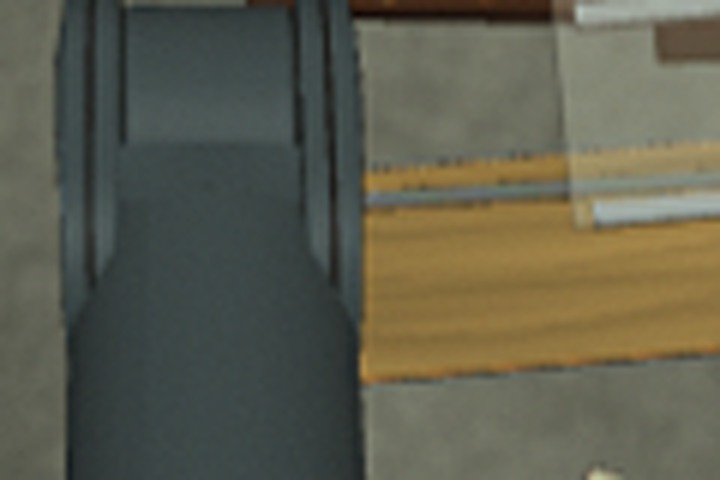

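```bash
cat > chk.py <<'E'
from h import *
def cad(pts,cpos_seat,lean=np.radians(6)):
    yaw=np.radians(5.82);O=np.array([642,-36.5,0]);X=np.array([np.cos(yaw),np.sin(yaw),0]);Y=np.array([-X[1],X[0],0]);S=np.c_[X,Y,[0,0,1]]
    c,s=np.cos(lean),np.sin(lean);R=np.array([[1,0,0],[0,c,-s],[0,s,c]])
    return [S@(np.array(cpos_seat)+R@(np.array(p,float)-[0,0,150]))+O for p in pts]
if __name__=="__main__":
    for p,w in zip(*(lambda P:(P,cad(P,[-80.3,164.2,261])))([[36,-44,62],[-36,-44,62],[36,-44,0],[0,-22,162],[-29.5,-38,188],[12.5,-38,188],[36,44,62]])):
        u=proj("side",w);print(p,u,"crop",(u[0]-260)*4,(u[1]-80)*3.7)
E
python3 chk.py
```

```text
[36, -44, 62] [339.03 173.34] crop 316.11324576618017 345.3696449172751
[-36, -44, 62] [315.98 181.96] crop 223.92651348698791 377.2615386968792
[36, -44, 0] [337.45 188.87] crop 309.7902726641439 402.80458101328315
[0, -22, 162] [325.49 145.01] crop 261.9599026098167 240.5433401071588
[-29.5, -38, 188] [318.97 144.61] crop 235.8676308048789 239.04078585690948
[12.5, -38, 188] [333.44 139.61] crop 293.757111592962 220.5589140849589
[36, 44, 62] [323.14 153.68] crop 252.5710219207242 272.62393519110003
```

```bash
cat > m6.py <<'E'
from h import *
from chk import cad
src=open("m2.py").read().split("E1={}")[0];exec(src)
a=arm.read_camera("side").astype(float)
g=lambda im:im.mean(2)
Pc=[[-36,-44,62],[36,-44,62],[36,44,62],[36,-44,0],[-29.5,-38,188],[12.5,-38,188],[-29.5,38,188]]
W=cad(Pc,[-80.3,164.2,261]);U=[proj("side",w) for w in W]
e1=edge(a,g,*seg(U[0],U[1],20,.2),w=3.5);e2=edge(a,g,*seg(U[1],U[2],20,.15),w=3.5)
k=inter(e1,e2);p=onz("side",k,W[1][2]);print("lid corner",k,U[1],"world diff",p-W[1])
e3=edge(a,g,*seg(U[4],U[5],20,.2),w=3);e4=edge(a,g,*seg(U[4],U[6],20,.15),w=3)
k=inter(e3,e4);p=onz("side",k,W[4][2]);print("plate corner",k,U[4],"diff",p-W[4])
E
python3 m6.py
```

```text
n 20 rms 0.021947747
 n 20 rms 0.054373894
lid corner [341.33 173.11] [339.03 173.34] world diff [ 6.15 -1.69  0.  ]
 n 13 rms 0.3039288
 n 20 rms 0.103496954
plate corner [319.48 144.4 ] [318.97 144.61] diff [1.53 0.27 0.  ]
```

Emit:
{"op": "drive_tool", "data": {"deltas": [{"translation": [5,0.5,0],"angular": [0,0,0]},{"translation": [10,1,0],"angular": [0,0,0]},{"translation": [10,1,0],"angular": [0,0,0]},{"translation": [10,1,0],"angular": [0,0,0]},{"translation": [10,1,0],"angular": [0,0,0]},{"translation": [10,1,0],"angular": [0,0,0]},{"translation": [10,1,0],"angular": [0,0,0]},{"translation": [8,1,0],"angular": [0,0,0]},{"translation": [5,0.5,0],"angular": [0,0,0]},{"translation": [2,0.2,0],"angular": [0,0,0]},{"translation": [0,0,0],"angular": [0,0,0]},{"translation": [0,0,0],"angular": [0,0,0]},{"translation": [0,0,0],"angular": [0,0,0]}]}}

```text
time_s: 6.73
ee_pos: [626.2, 119.1, 330.3]
ee_rot: [[-0.101, 0.995, -0.006], [0.989, 0.101, 0.104], [0.104, 0.004, -0.995]]
wrist_force: [-0.2, 0.1, -4.4]
width: 11.5
```

```bash
python3 st.py p2
```

```text
t 6.7333 stand tcp [  0.11 156.38 330.33] seat [  0.41 163.62 261.31] F [-0.22  0.12 -4.41] M [-0.27 -0.01  0.01] w 11.47124829365218
[[-0.    1.    0.  ]
 [ 0.99 -0.    0.1 ]
 [ 0.1   0.   -0.99]]
```

View pics/p2s.png

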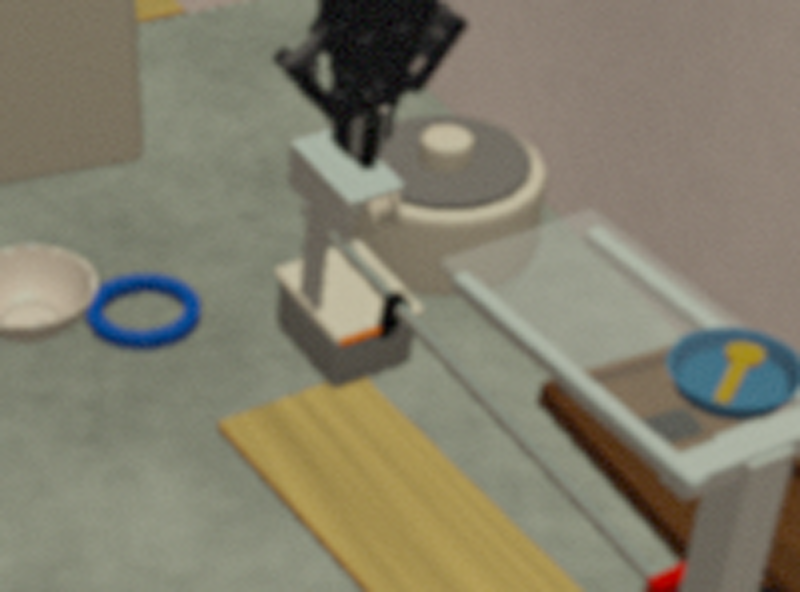

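The rail is inside the C opening. The image puts the rail top near z 220 and the seat is at 261, so I'll descend to about 233 and then feel my way down.

Emit:
{"op": "drive_tool", "data": {"deltas": [{"translation": [0,0,-2],"angular": [0,0,0]},{"translation": [0,0,-3],"angular": [0,0,0]},{"translation": [0,0,-3],"angular": [0,0,0]},{"translation": [0,0,-3],"angular": [0,0,0]},{"translation": [0,0,-2],"angular": [0,0,0]},{"translation": [0,0,0],"angular": [0,0,0]},{"translation": [0,0,0],"angular": [0,0,0]}]}}

```text
time_s: 7.42
ee_pos: [626.6, 119.2, 317.1]
ee_rot: [[-0.101, 0.995, -0.006], [0.989, 0.101, 0.104], [0.104, 0.004, -0.995]]
wrist_force: [-0.1, -0.2, -4.8]
width: 11.1
```

Emit:
{"op": "drive_tool", "data": {"deltas": [{"translation": [0,0,-2],"angular": [0,0,0]},{"translation": [0,0,-3],"angular": [0,0,0]},{"translation": [0,0,-3],"angular": [0,0,0]},{"translation": [0,0,-3],"angular": [0,0,0]},{"translation": [0,0,-2],"angular": [0,0,0]},{"translation": [0,0,0],"angular": [0,0,0]},{"translation": [0,0,0],"angular": [0,0,0]}]}}

```text
time_s: 8.0
ee_pos: [626.6, 119.2, 304.1]
ee_rot: [[-0.101, 0.995, -0.006], [0.989, 0.101, 0.104], [0.104, 0.004, -0.995]]
wrist_force: [-0.5, -0.1, -3.0]
width: 11.3
```

```bash
python3 st.py p3
```

```text
t 8.0 stand tcp [  0.44 156.42 304.1 ] seat [  0.74 163.65 235.08] F [-0.5  -0.11 -2.96] M [-0.25 -0.06  0.03] w 11.297915734149548
[[-0.    1.    0.  ]
 [ 0.99 -0.    0.1 ]
 [ 0.1   0.   -0.99]]
```

View pics/p3s.png

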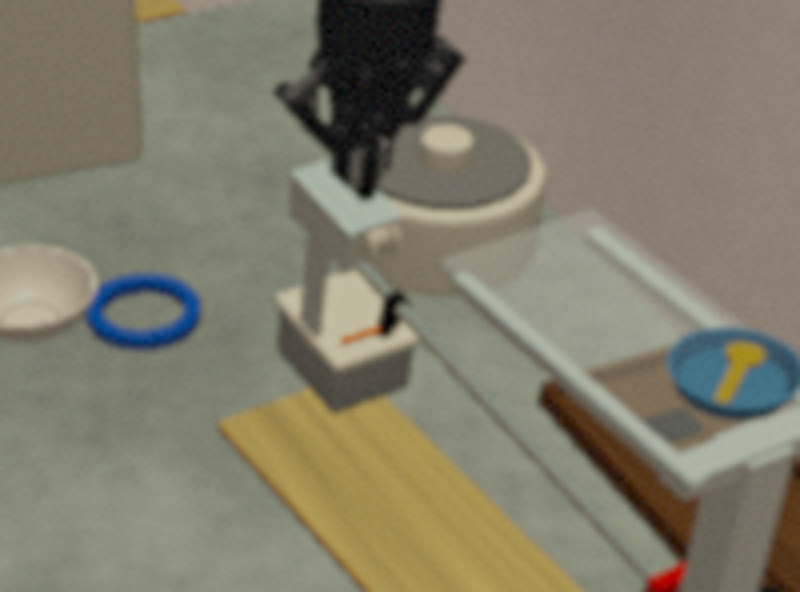

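Emit:
{"op": "drive_tool", "data": {"deltas": [{"translation": [0,0,-1.5],"angular": [0,0,0]},{"translation": [0,0,-1.5],"angular": [0,0,0]},{"translation": [0,0,-1.5],"angular": [0,0,0]},{"translation": [0,0,-1],"angular": [0,0,0]},{"translation": [0,0,0],"angular": [0,0,0]},{"translation": [0,0,0],"angular": [0,0,0]}]}}

```text
time_s: 8.6
ee_pos: [626.6, 119.2, 298.7]
ee_rot: [[-0.101, 0.995, -0.006], [0.989, 0.101, 0.104], [0.104, 0.004, -0.995]]
wrist_force: [0.1, -0.5, -4.0]
width: 11.5
```

Emit:
{"op": "drive_tool", "data": {"deltas": [{"translation": [0,0,-1],"angular": [0,0,0]},{"translation": [0,0,-1],"angular": [0,0,0]},{"translation": [0,0,0],"angular": [0,0,0]}]}}

```text
time_s: 8.85
ee_pos: [626.5, 119.2, 296.5]
ee_rot: [[-0.101, 0.995, -0.006], [0.989, 0.101, 0.104], [0.104, 0.004, -0.995]]
wrist_force: [-0.2, 0.1, -3.8]
width: 11.2
```

Emit:
{"op": "drive_tool", "data": {"deltas": [{"translation": [0,0,-0.8],"angular": [0,0,0]},{"translation": [0,0,-0.7],"angular": [0,0,0]},{"translation": [0,0,0],"angular": [0,0,0]}]}}

```text
time_s: 9.1
ee_pos: [626.6, 119.2, 295.1]
ee_rot: [[-0.101, 0.995, -0.006], [0.989, 0.101, 0.104], [0.104, 0.004, -0.995]]
wrist_force: [0.4, 0.4, -4.0]
width: 11.2
```

Emit:
{"op": "drive_tool", "data": {"deltas": [{"translation": [0,0,-0.6],"angular": [0,0,0]},{"translation": [0,0,-0.6],"angular": [0,0,0]},{"translation": [0,0,0],"angular": [0,0,0]}]}}

```text
time_s: 9.35
ee_pos: [626.6, 119.2, 293.9]
ee_rot: [[-0.101, 0.995, -0.006], [0.989, 0.101, 0.104], [0.104, 0.004, -0.995]]
wrist_force: [0.4, 0.1, -3.8]
width: 11.2
```

Emit:
{"op": "drive_tool", "data": {"deltas": [{"translation": [0,0,-0.5],"angular": [0,0,0]},{"translation": [0,0,-0.5],"angular": [0,0,0]},{"translation": [0,0,0],"angular": [0,0,0]}]}}

```text
time_s: 9.6
ee_pos: [626.6, 119.2, 293.0]
ee_rot: [[-0.101, 0.995, -0.006], [0.989, 0.101, 0.104], [0.104, 0.005, -0.995]]
wrist_force: [-0.0, 0.3, -3.8]
width: 11.6
```

Emit:
{"op": "drive_tool", "data": {"deltas": [{"translation": [0,0,-0.5],"angular": [0,0,0]},{"translation": [0,0,-0.5],"angular": [0,0,0]},{"translation": [0,0,0],"angular": [0,0,0]}]}}

```text
time_s: 9.85
ee_pos: [626.6, 119.2, 292.0]
ee_rot: [[-0.101, 0.995, -0.006], [0.989, 0.101, 0.104], [0.104, 0.004, -0.995]]
wrist_force: [-0.7, 0.1, -3.2]
width: 11.4
```

Seat z is about 223, so I'm continuing down.

Emit:
{"op": "drive_tool", "data": {"deltas": [{"translation": [0,0,-0.5],"angular": [0,0,0]},{"translation": [0,0,-0.5],"angular": [0,0,0]},{"translation": [0,0,0],"angular": [0,0,0]}]}}

```text
time_s: 10.1
ee_pos: [626.6, 119.2, 291.0]
ee_rot: [[-0.101, 0.995, -0.006], [0.989, 0.101, 0.104], [0.104, 0.004, -0.995]]
wrist_force: [-0.3, 0.2, -4.2]
width: 11.3
```

Emit:
{"op": "drive_tool", "data": {"deltas": [{"translation": [0,0,-0.4],"angular": [0,0,0]},{"translation": [0,0,-0.4],"angular": [0,0,0]},{"translation": [0,0,0],"angular": [0,0,0]}]}}

```text
time_s: 10.35
ee_pos: [626.6, 119.2, 290.2]
ee_rot: [[-0.101, 0.995, -0.006], [0.989, 0.101, 0.104], [0.104, 0.005, -0.995]]
wrist_force: [0.0, 0.2, -4.0]
width: 11.5
```

Emit:
{"op": "drive_tool", "data": {"deltas": [{"translation": [0,0,-0.4],"angular": [0,0,0]},{"translation": [0,0,-0.4],"angular": [0,0,0]},{"translation": [0,0,0],"angular": [0,0,0]}]}}

```text
time_s: 10.6
ee_pos: [626.6, 119.2, 289.4]
ee_rot: [[-0.101, 0.995, -0.006], [0.989, 0.101, 0.104], [0.104, 0.005, -0.995]]
wrist_force: [-0.9, -0.5, -4.6]
width: 11.6
```

```bash
python3 st.py p4
```

```text
t 10.6 stand tcp [  0.46 156.46 289.4 ] seat [  0.78 163.69 220.38] F [-0.87 -0.45 -4.57] M [-0.3  -0.04  0.03] w 11.599330521473314
[[-0.    1.    0.  ]
 [ 0.99 -0.    0.1 ]
 [ 0.1   0.   -0.99]]
```

View pics/p4s.png

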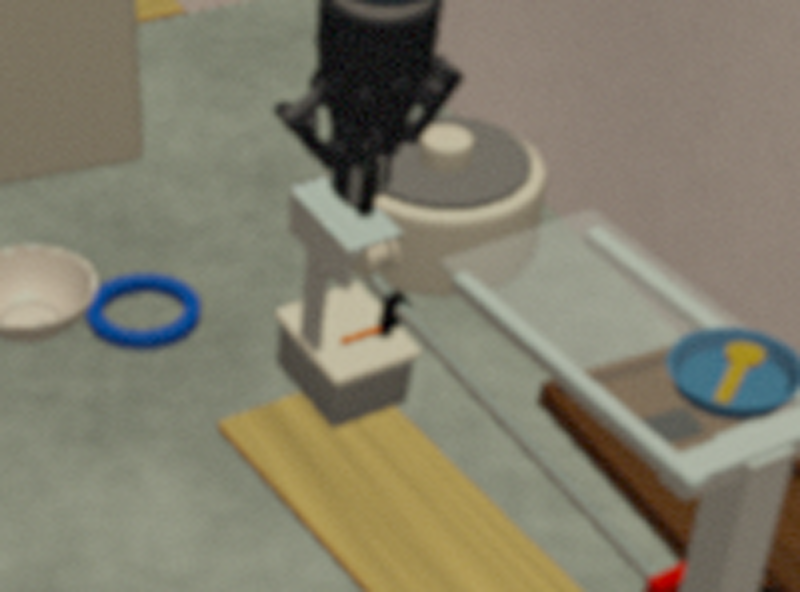

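Emit:
{"op": "drive_tool", "data": {"deltas": [{"translation": [-0.3,0,-0.3],"angular": [0,0,0]},{"translation": [-0.3,0,-0.4],"angular": [0,0,0]},{"translation": [0,0,0],"angular": [0,0,0]}]}}

```text
time_s: 10.95
ee_pos: [625.9, 119.2, 288.7]
ee_rot: [[-0.101, 0.995, -0.006], [0.989, 0.101, 0.104], [0.104, 0.004, -0.995]]
wrist_force: [0.3, -0.1, -3.8]
width: 11.3
```

Emit:
{"op": "drive_tool", "data": {"deltas": [{"translation": [0,0,-0.3],"angular": [0,0,0]},{"translation": [0,0,-0.4],"angular": [0,0,0]},{"translation": [0,0,0],"angular": [0,0,0]}]}}

```text
time_s: 11.2
ee_pos: [626.0, 119.2, 288.0]
ee_rot: [[-0.101, 0.995, -0.006], [0.989, 0.101, 0.104], [0.104, 0.005, -0.995]]
wrist_force: [-0.4, 0.3, -4.2]
width: 11.2
```

Emit:
{"op": "drive_tool", "data": {"deltas": [{"translation": [0,0,-0.3],"angular": [0,0,0]},{"translation": [0,0,-0.4],"angular": [0,0,0]},{"translation": [0,0,0],"angular": [0,0,0]}]}}

```text
time_s: 11.45
ee_pos: [626.0, 119.2, 287.3]
ee_rot: [[-0.101, 0.995, -0.006], [0.989, 0.101, 0.104], [0.104, 0.005, -0.995]]
wrist_force: [-0.5, 0.1, -3.9]
width: 11.2
```

Emit:
{"op": "drive_tool", "data": {"deltas": [{"translation": [0,0,-0.3],"angular": [0,0,0]},{"translation": [0,0,-0.4],"angular": [0,0,0]},{"translation": [0,0,0],"angular": [0,0,0]}]}}

```text
time_s: 11.7
ee_pos: [626.0, 119.2, 286.6]
ee_rot: [[-0.101, 0.995, -0.006], [0.989, 0.101, 0.104], [0.104, 0.005, -0.995]]
wrist_force: [-0.6, 0.7, -3.9]
width: 11.5
```

Seat is at about 217.5 with no contact yet.

Emit:
{"op": "drive_tool", "data": {"deltas": [{"translation": [0,0,-0.3],"angular": [0,0,0]},{"translation": [0,0,-0.4],"angular": [0,0,0]},{"translation": [0,0,0],"angular": [0,0,0]}]}}

```text
time_s: 11.95
ee_pos: [626.0, 119.2, 285.9]
ee_rot: [[-0.101, 0.995, -0.006], [0.989, 0.101, 0.104], [0.104, 0.005, -0.995]]
wrist_force: [-0.4, -0.7, -4.5]
width: 11.3
```

Emit:
{"op": "drive_tool", "data": {"deltas": [{"translation": [0,0,-0.3],"angular": [0,0,0]},{"translation": [0,0,-0.4],"angular": [0,0,0]},{"translation": [0,0,0],"angular": [0,0,0]}]}}

```text
time_s: 12.2
ee_pos: [626.0, 119.2, 285.2]
ee_rot: [[-0.101, 0.995, -0.006], [0.989, 0.101, 0.104], [0.104, 0.005, -0.995]]
wrist_force: [-0.9, -0.2, -3.7]
width: 11.5
```

Emit:
{"op": "drive_tool", "data": {"deltas": [{"translation": [0,0,-0.3],"angular": [0,0,0]},{"translation": [0,0,-0.4],"angular": [0,0,0]},{"translation": [0,0,0],"angular": [0,0,0]}]}}

```text
time_s: 12.45
ee_pos: [626.0, 119.2, 284.5]
ee_rot: [[-0.101, 0.995, -0.006], [0.989, 0.101, 0.104], [0.104, 0.005, -0.995]]
wrist_force: [-0.3, -0.6, -3.6]
width: 11.5
```

```bash
python3 st.py p5; python3 - <<'E'
from h import *
a=arm.read_camera("side");cv2.imwrite("pics/p5z.png",cv2.resize(a[125:185,325:395],None,fx=9,fy=9,interpolation=2))
E
```

```text
t 12.45 stand tcp [ -0.09 156.51 284.55] seat [  0.23 163.75 215.53] F [-0.28 -0.55 -3.62] M [-0.25 -0.    0.04] w 11.478358264209941
[[-0.    1.    0.  ]
 [ 0.99 -0.    0.1 ]
 [ 0.1   0.   -0.99]]
```

View pics/p5z.png

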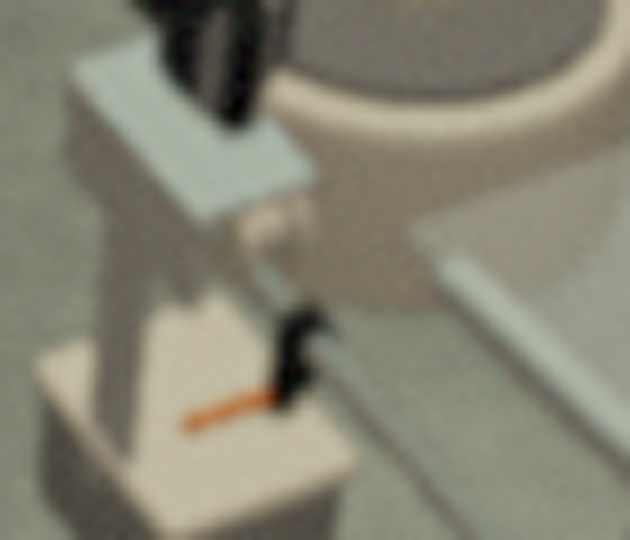

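Emit:
{"op": "drive_tool", "data": {"deltas": [{"translation": [0,0,-0.3],"angular": [0,0,0]},{"translation": [0,0,-0.3],"angular": [0,0,0]},{"translation": [0,0,0],"angular": [0,0,0]}]}}

```text
time_s: 12.85
ee_pos: [626.1, 119.2, 284.0]
ee_rot: [[-0.101, 0.995, -0.006], [0.989, 0.101, 0.104], [0.104, 0.005, -0.995]]
wrist_force: [1.0, -0.8, -4.0]
width: 11.3
```

Emit:
{"op": "drive_tool", "data": {"deltas": [{"translation": [0,0,-0.3],"angular": [0,0,0]},{"translation": [0,0,-0.3],"angular": [0,0,0]},{"translation": [0,0,0],"angular": [0,0,0]}]}}

```text
time_s: 13.1
ee_pos: [626.1, 119.1, 283.5]
ee_rot: [[-0.101, 0.995, -0.006], [0.989, 0.101, 0.104], [0.104, 0.005, -0.995]]
wrist_force: [0.5, 0.2, -2.6]
width: 11.4
```

Emit:
{"op": "drive_tool", "data": {"deltas": [{"translation": [0,0,-0.3],"angular": [0,0,0]},{"translation": [0,0,-0.3],"angular": [0,0,0]},{"translation": [0,0,0],"angular": [0,0,0]}]}}

```text
time_s: 13.35
ee_pos: [626.1, 119.2, 282.9]
ee_rot: [[-0.101, 0.995, -0.006], [0.989, 0.101, 0.104], [0.104, 0.005, -0.995]]
wrist_force: [-0.2, -0.7, -2.5]
width: 11.3
```

Emit:
{"op": "drive_tool", "data": {"deltas": [{"translation": [0,0,-0.3],"angular": [0,0,0]},{"translation": [0,0,-0.3],"angular": [0,0,0]},{"translation": [0,0,0],"angular": [0,0,0]}]}}

```text
time_s: 13.6
ee_pos: [626.1, 119.2, 282.3]
ee_rot: [[-0.101, 0.995, -0.006], [0.989, 0.101, 0.104], [0.104, 0.005, -0.995]]
wrist_force: [-0.2, -0.6, -1.2]
width: 11.6
```

Contact started near z 284, with the rail now carrying about 2.5 N. I'll hold and average.

Emit:
{"op": "drive_tool", "data": {"deltas": [{"translation": [0,0,0],"angular": [0,0,0]}]}}

```text
time_s: 13.68
ee_pos: [626.1, 119.2, 282.3]
ee_rot: [[-0.101, 0.995, -0.006], [0.989, 0.101, 0.104], [0.104, 0.005, -0.995]]
wrist_force: [-0.3, 0.3, -1.3]
width: 11.5
```

Emit:
{"op": "drive_tool", "data": {"deltas": [{"translation": [0,0,0],"angular": [0,0,0]}]}}

```text
time_s: 13.77
ee_pos: [626.1, 119.2, 282.3]
ee_rot: [[-0.101, 0.995, -0.006], [0.989, 0.101, 0.104], [0.104, 0.005, -0.995]]
wrist_force: [-1.4, 0.2, -1.6]
width: 11.5
```

Emit:
{"op": "drive_tool", "data": {"deltas": [{"translation": [0,0,-0.3],"angular": [0,0,0]},{"translation": [0,0,0],"angular": [0,0,0]}]}}

```text
time_s: 13.93
ee_pos: [626.1, 119.2, 281.9]
ee_rot: [[-0.101, 0.995, -0.006], [0.989, 0.101, 0.104], [0.104, 0.005, -0.995]]
wrist_force: [0.6, -0.7, -0.8]
width: 10.8
```

Emit:
{"op": "drive_tool", "data": {"deltas": [{"translation": [0,0,0],"angular": [0,0,0]}]}}

```text
time_s: 14.02
ee_pos: [626.1, 119.2, 282.0]
ee_rot: [[-0.101, 0.995, -0.006], [0.989, 0.101, 0.104], [0.104, 0.005, -0.995]]
wrist_force: [-0.6, 0.9, -0.8]
width: 11.6
```

```bash
python3 st.py p6; python3 - <<'E'
from h import *
a=arm.read_camera("side");cv2.imwrite("pics/p6z.png",cv2.resize(a[125:185,325:395],None,fx=9,fy=9,interpolation=2));print(arm.state()['wrist_force'],arm.state()['wrist_torque'])
E
```

```text
t 14.0167 stand tcp [ -0.03 156.49 281.98] seat [  0.31 163.72 212.95] F [-0.65  0.85 -0.83] M [-0.32 -0.06  0.05] w 11.573861434528991
[[-0.    1.    0.  ]
 [ 0.99 -0.    0.1 ]
 [ 0.1   0.   -0.99]]
[-0.32 -0.37 -0.94] [-0.3   0.01  0.03]
```

View pics/p6z.png

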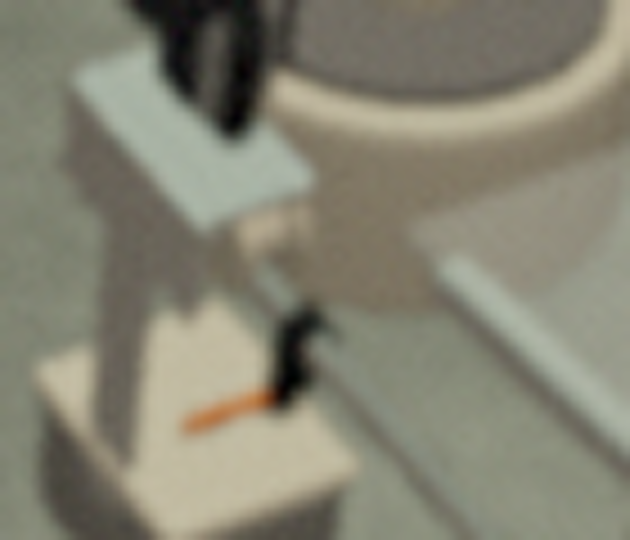

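Contact is near seat z ≈ 215. A small sideways wiggle will check that the rail sits in the groove rather than under a flange.

Emit:
{"op": "drive_tool", "data": {"deltas": [{"translation": [1,0,0],"angular": [0,0,0]},{"translation": [1,0,0],"angular": [0,0,0]},{"translation": [0,0,0],"angular": [0,0,0]}]}}

```text
time_s: 14.42
ee_pos: [627.7, 119.1, 281.7]
ee_rot: [[-0.101, 0.995, -0.007], [0.989, 0.101, 0.104], [0.104, 0.003, -0.995]]
wrist_force: [-1.3, -0.3, -1.7]
width: 11.4
```

Emit:
{"op": "drive_tool", "data": {"deltas": [{"translation": [1,0,0],"angular": [0,0,0]},{"translation": [0,0,0],"angular": [0,0,0]},{"translation": [0,0,0],"angular": [0,0,0]}]}}

```text
time_s: 14.67
ee_pos: [628.9, 119.1, 281.8]
ee_rot: [[-0.101, 0.995, -0.006], [0.989, 0.101, 0.104], [0.104, 0.004, -0.995]]
wrist_force: [-1.1, -0.4, -1.2]
width: 11.6
```

Emit:
{"op": "drive_tool", "data": {"deltas": [{"translation": [-2,0,0],"angular": [0,0,0]},{"translation": [-2,0,0],"angular": [0,0,0]},{"translation": [-1,0,0],"angular": [0,0,0]},{"translation": [0,0,0],"angular": [0,0,0]},{"translation": [0,0,0],"angular": [0,0,0]}]}}

```text
time_s: 15.08
ee_pos: [624.4, 119.3, 282.2]
ee_rot: [[-0.101, 0.995, -0.005], [0.989, 0.101, 0.104], [0.104, 0.006, -0.995]]
wrist_force: [1.5, -0.5, -1.1]
width: 11.2
```

Emit:
{"op": "drive_tool", "data": {"deltas": [{"translation": [-1,0,0],"angular": [0,0,0]},{"translation": [0,0,0],"angular": [0,0,0]},{"translation": [0,0,0],"angular": [0,0,0]}]}}

```text
time_s: 15.33
ee_pos: [623.3, 119.2, 282.0]
ee_rot: [[-0.101, 0.995, -0.005], [0.989, 0.101, 0.104], [0.104, 0.005, -0.995]]
wrist_force: [1.8, -0.5, -0.7]
width: 11.3
```

The restoring force is symmetric (−1.2 N at +2.8 mm, +1.8 N at −2.8 mm), so the rail is centred in the groove. I'll re-centre and start rolling downhill.

Emit:
{"op": "drive_tool", "data": {"deltas": [{"translation": [1.5,0,0],"angular": [0,0,0]},{"translation": [1.3,0,0],"angular": [0,0,0]},{"translation": [0,0,0],"angular": [0,0,0]},{"translation": [0,0,0],"angular": [0,0,0]}]}}

```text
time_s: 15.67
ee_pos: [625.5, 119.1, 281.6]
ee_rot: [[-0.101, 0.995, -0.007], [0.989, 0.101, 0.104], [0.104, 0.003, -0.995]]
wrist_force: [-1.2, 0.4, -0.7]
width: 11.4
```

Emit:
{"op": "drive_tool", "data": {"deltas": [{"translation": [0.2,-2,-0.2],"angular": [0,0,0]},{"translation": [0.3,-3,-0.3],"angular": [0,0,0]},{"translation": [0.3,-3,-0.3],"angular": [0,0,0]},{"translation": [0.3,-3,-0.3],"angular": [0,0,0]},{"translation": [0.3,-3,-0.3],"angular": [0,0,0]}]}}

```text
time_s: 16.08
ee_pos: [627.1, 104.6, 280.4]
ee_rot: [[-0.101, 0.995, -0.006], [0.989, 0.101, 0.104], [0.104, 0.004, -0.995]]
wrist_force: [-1.0, -0.5, -1.4]
width: 11.7
```

Emit:
{"op": "drive_tool", "data": {"deltas": [{"translation": [0.3,-3,-0.3],"angular": [0,0,0]},{"translation": [0.3,-3,-0.4],"angular": [0,0,0]},{"translation": [0.3,-3,-0.3],"angular": [0,0,0]},{"translation": [0.3,-3,-0.3],"angular": [0,0,0]},{"translation": [0.3,-2,-0.2],"angular": [0,0,0]}]}}

```text
time_s: 16.5
ee_pos: [628.8, 90.6, 279.0]
ee_rot: [[-0.101, 0.995, -0.006], [0.989, 0.101, 0.104], [0.104, 0.005, -0.995]]
wrist_force: [-0.7, -0.0, -0.4]
width: 11.5
```

```bash
python3 st.py p7
```

```text
t 16.5 stand tcp [ -0.26 127.76 278.98] seat [  0.07 134.98 209.96] F [-0.69 -0.04 -0.38] M [-0.34  0.27  0.04] w 11.460496265188036
[[ 0.    1.    0.  ]
 [ 0.99 -0.    0.1 ]
 [ 0.1   0.   -0.99]]
```

View pics/p7s.png

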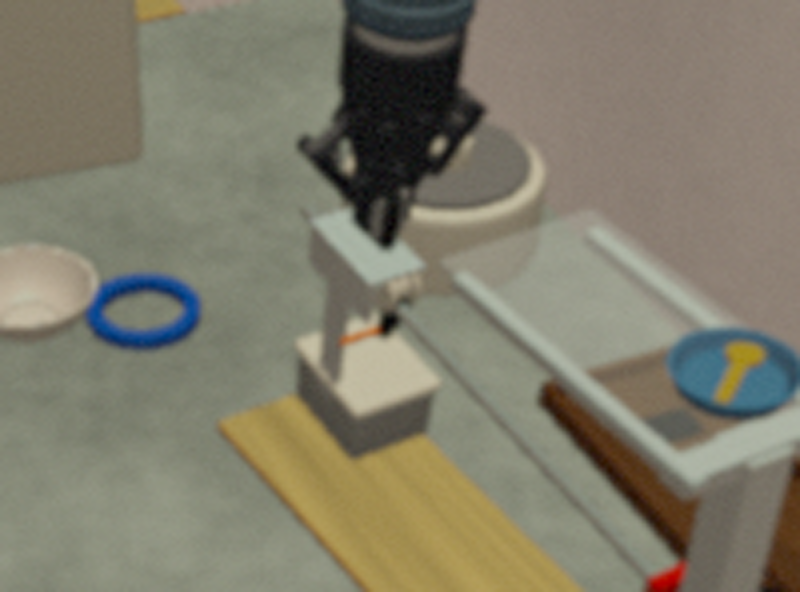

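Emit:
{"op": "drive_tool", "data": {"deltas": [{"translation": [-0.2,-2,-0.2],"angular": [0,0,0]},{"translation": [0,-3,-0.3],"angular": [0,0,0]},{"translation": [0.1,-3,-0.3],"angular": [0,0,0]},{"translation": [0.3,-3,-0.3],"angular": [0,0,0]}]}}

```text
time_s: 16.93
ee_pos: [629.2, 79.9, 278.0]
ee_rot: [[-0.101, 0.995, -0.005], [0.989, 0.101, 0.104], [0.104, 0.005, -0.995]]
wrist_force: [0.1, 0.2, -1.0]
width: 11.6
```

Emit:
{"op": "drive_tool", "data": {"deltas": [{"translation": [0.3,-3,-0.3],"angular": [0,0,0]},{"translation": [0.3,-3,-0.3],"angular": [0,0,0]},{"translation": [0.3,-3,-0.3],"angular": [0,0,0]}]}}

```text
time_s: 17.18
ee_pos: [629.9, 71.7, 277.1]
ee_rot: [[-0.101, 0.995, -0.006], [0.989, 0.101, 0.105], [0.106, 0.005, -0.994]]
wrist_force: [-0.2, 2.1, 0.1]
width: 11.3
```

Emit:
{"op": "drive_tool", "data": {"deltas": [{"translation": [0.3,-3,-0.3],"angular": [0,0,0]},{"translation": [0.3,-3,-0.3],"angular": [0,0,0]},{"translation": [0.3,-3,-0.3],"angular": [0,0,0]}]}}

```text
time_s: 17.43
ee_pos: [630.8, 62.4, 276.1]
ee_rot: [[-0.101, 0.995, -0.006], [0.989, 0.102, 0.105], [0.105, 0.005, -0.994]]
wrist_force: [-0.6, 2.3, 0.2]
width: 11.6
```

```bash
python3 st.py p8
```

```text
t 17.4333 stand tcp [ -1.11  99.54 276.12] seat [ -0.78 106.81 207.1 ] F [-0.56  2.29  0.21] M [ 0.4   0.03 -0.04] w 11.594700843123055
[[-0.    1.    0.  ]
 [ 0.99  0.    0.1 ]
 [ 0.1   0.   -0.99]]
```

View pics/p8s.png

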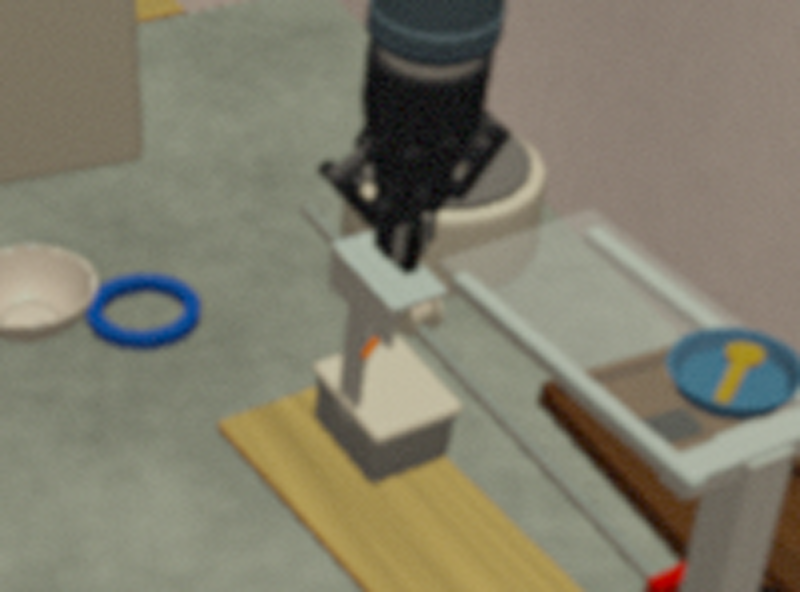

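The keeper is folding (Fy ≈ 2.3 N) and the rail is carrying about 4 N, so I'm going on.

Emit:
{"op": "drive_tool", "data": {"deltas": [{"translation": [0.3,-3,-0.3],"angular": [0,0,0]},{"translation": [0.3,-3,-0.3],"angular": [0,0,0]},{"translation": [0.3,-3,-0.3],"angular": [0,0,0]},{"translation": [0.3,-3,-0.3],"angular": [0,0,0]}]}}

```text
time_s: 17.87
ee_pos: [632.0, 49.8, 274.9]
ee_rot: [[-0.101, 0.995, -0.006], [0.989, 0.101, 0.104], [0.104, 0.005, -0.995]]
wrist_force: [0.2, 2.1, 0.3]
width: 11.2
```

Emit:
{"op": "drive_tool", "data": {"deltas": [{"translation": [0.3,-3,-0.3],"angular": [0,0,0]},{"translation": [0.3,-3,-0.3],"angular": [0,0,0]},{"translation": [0.3,-3,-0.3],"angular": [0,0,0]},{"translation": [0.3,-3,-0.3],"angular": [0,0,0]}]}}

```text
time_s: 18.2
ee_pos: [633.2, 37.3, 273.7]
ee_rot: [[-0.101, 0.995, -0.006], [0.99, 0.101, 0.104], [0.104, 0.005, -0.995]]
wrist_force: [-0.6, 0.1, 1.2]
width: 11.7
```

```bash
python3 st.py p9
```

```text
t 18.2 stand tcp [ -1.25  74.34 273.69] seat [ -0.92  81.53 204.67] F [-0.62  0.14  1.18] M [-0.17  0.03 -0.02] w 11.704966283237821
[[ 0.    1.    0.  ]
 [ 0.99 -0.    0.1 ]
 [ 0.1   0.   -0.99]]
```

View pics/p9s.png

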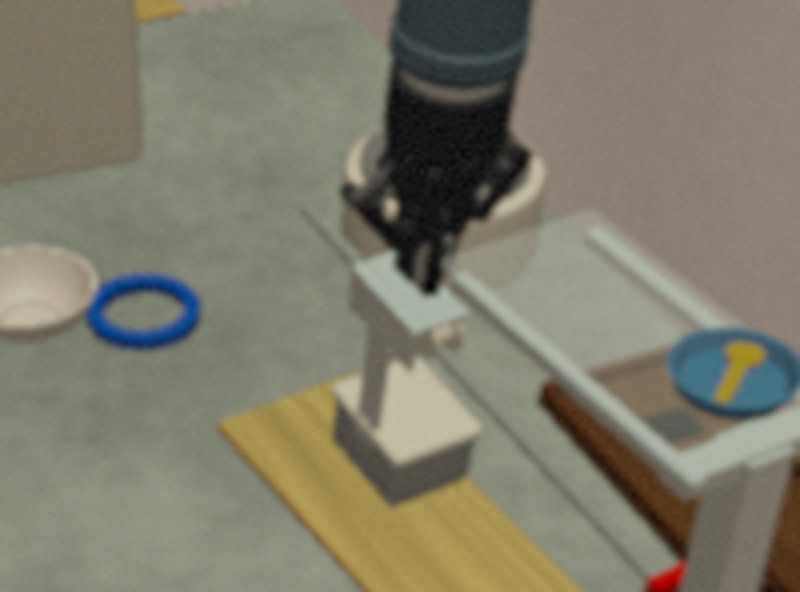

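Emit:
{"op": "drive_tool", "data": {"deltas": [{"translation": [0.3,-2,0.2],"angular": [0,0,0]},{"translation": [0.3,-3,-0.2],"angular": [0,0,0]},{"translation": [0.3,-3,-0.2],"angular": [0,0,0]},{"translation": [0.3,-3,-0.3],"angular": [0,0,0]}]}}

```text
time_s: 18.63
ee_pos: [634.2, 27.2, 273.0]
ee_rot: [[-0.101, 0.995, -0.006], [0.989, 0.101, 0.104], [0.105, 0.004, -0.995]]
wrist_force: [-1.0, 0.8, 0.4]
width: 11.5
```

Emit:
{"op": "drive_tool", "data": {"deltas": [{"translation": [0.3,-3,-0.3],"angular": [0,0,0]},{"translation": [0.3,-3,-0.3],"angular": [0,0,0]},{"translation": [0.3,-3,-0.3],"angular": [0,0,0]},{"translation": [0.3,-3,-0.3],"angular": [0,0,0]}]}}

```text
time_s: 18.97
ee_pos: [635.6, 14.5, 271.9]
ee_rot: [[-0.101, 0.995, -0.006], [0.989, 0.101, 0.104], [0.104, 0.005, -0.995]]
wrist_force: [-0.0, -0.4, 1.0]
width: 11.7
```

```bash
python3 st.py p10
```

```text
t 18.9667 stand tcp [ -1.24  51.42 271.92] seat [ -0.92  58.62 202.9 ] F [-0.04 -0.41  1.04] M [-0.39  0.24  0.02] w 11.728820241079381
[[ 0.    1.    0.  ]
 [ 0.99 -0.    0.1 ]
 [ 0.1   0.   -0.99]]
```

View pics/p10s.png

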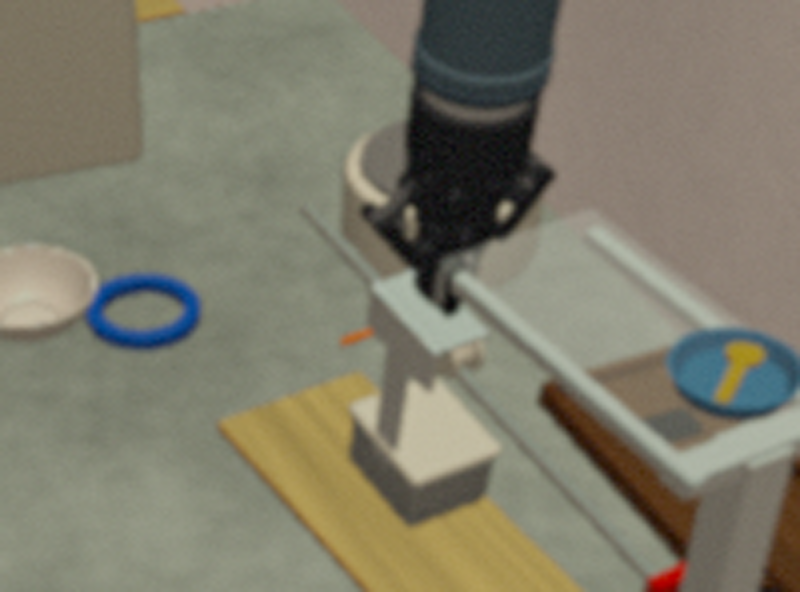

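View pics/p10t.png

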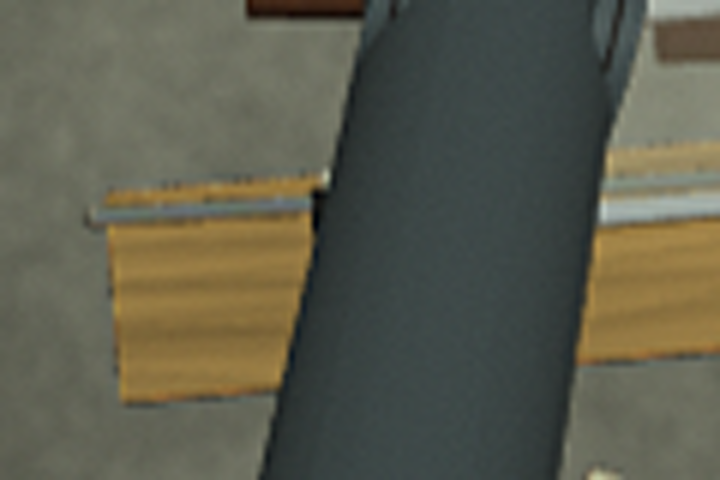

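The keeper has already sprung back straight (orange at crop (355,337)) behind the spine. I'll go 5 mm further, ease the load to about the caddy's own weight, then release.

Emit:
{"op": "drive_tool", "data": {"deltas": [{"translation": [0.2,-2,0],"angular": [0,0,0]},{"translation": [0.2,-2,0],"angular": [0,0,0]},{"translation": [0.1,-1,0],"angular": [0,0,0]},{"translation": [0,0,0.2],"angular": [0,0,0]},{"translation": [0,0,0],"angular": [0,0,0]},{"translation": [0,0,0],"angular": [0,0,0]}]}}

```text
time_s: 19.57
ee_pos: [636.0, 10.3, 272.1]
ee_rot: [[-0.101, 0.995, -0.006], [0.989, 0.101, 0.104], [0.104, 0.004, -0.995]]
wrist_force: [-1.3, 0.5, -1.4]
width: 11.5
```

Emit:
{"op": "drive_tool", "data": {"deltas": [{"translation": [0,0,0],"angular": [0,0,0]}]}}

```text
time_s: 19.65
ee_pos: [636.0, 10.3, 272.1]
ee_rot: [[-0.101, 0.995, -0.006], [0.989, 0.101, 0.104], [0.104, 0.005, -0.995]]
wrist_force: [-1.1, 0.7, -0.7]
width: 11.6
```

Emit:
{"op": "drive_tool", "data": {"deltas": [{"translation": [0,0,0],"angular": [0,0,0]}]}}

```text
time_s: 19.73
ee_pos: [636.0, 10.3, 272.1]
ee_rot: [[-0.101, 0.995, -0.006], [0.989, 0.101, 0.104], [0.104, 0.005, -0.995]]
wrist_force: [-0.7, -0.1, -1.3]
width: 11.5
```

Emit:
{"op": "drive_tool", "data": {"deltas": [{"translation": [-0.5,0,0],"angular": [0,0,0]},{"translation": [0,0,0],"angular": [0,0,0]}]}}

```text
time_s: 19.9
ee_pos: [635.7, 10.3, 272.3]
ee_rot: [[-0.101, 0.995, -0.006], [0.989, 0.101, 0.104], [0.104, 0.005, -0.995]]
wrist_force: [0.1, -0.3, -1.2]
width: 11.4
```

Emit:
{"op": "drive_tool", "data": {"deltas": [{"translation": [0,0,0],"angular": [0,0,0]},{"translation": [0,0,0],"angular": [0,0,0]},{"translation": [0,0,0],"angular": [0,0,0]},{"translation": [0,0,0],"angular": [0,0,0]},{"translation": [0,0,0],"angular": [0,0,0]},{"translation": [0,0,0],"angular": [0,0,0]}], "claw": 0}}

```text
time_s: 20.4
ee_pos: [635.6, 10.2, 272.3]
ee_rot: [[-0.101, 0.995, -0.006], [0.989, 0.101, 0.104], [0.104, 0.005, -0.995]]
wrist_force: [-0.1, 0.1, -0.6]
width: 82.6
```

```bash
python3 st.py p11
```

```text
t 20.4 stand tcp [ -1.62  47.1  272.28] seat [ -1.28  54.34 203.26] F [-0.14  0.08 -0.59] M [-0.1   0.03  0.  ] w 82.56052177724057
[[-0.    1.    0.  ]
 [ 0.99 -0.    0.1 ]
 [ 0.1   0.   -0.99]]
```

View pics/p11s.png

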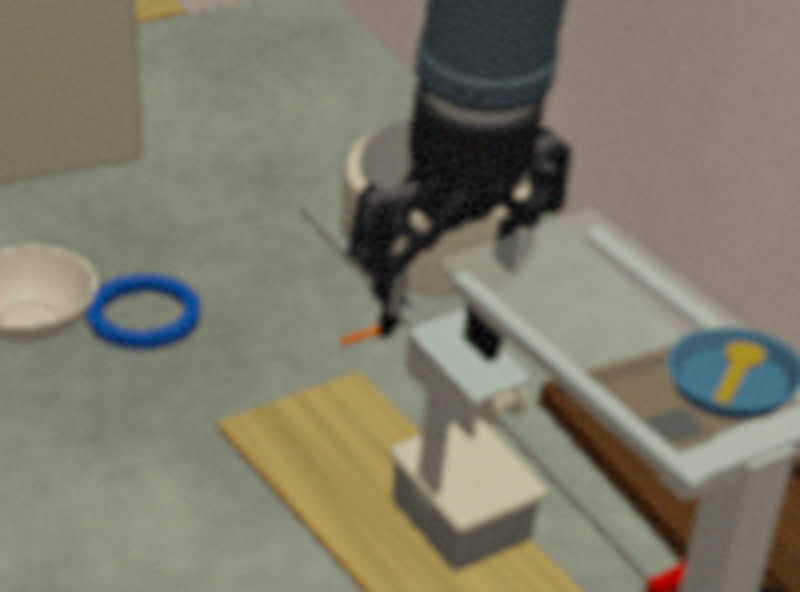

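It's released and rolling upright, and the keeper is straight. I'll wait for it, then lift clear.

Emit:
{"op": "drive_tool", "data": {"deltas": [{"translation": [0,0,0],"angular": [0,0,0]},{"translation": [0,0,0],"angular": [0,0,0]},{"translation": [0,0,0],"angular": [0,0,0]},{"translation": [0,0,0],"angular": [0,0,0]},{"translation": [0,2,5],"angular": [0,0,0]},{"translation": [0,4,10],"angular": [0,0,0]},{"translation": [0,4,15],"angular": [0,0,0]},{"translation": [0,4,15],"angular": [0,0,0]},{"translation": [0,4,15],"angular": [0,0,0]},{"translation": [0,4,15],"angular": [0,0,0]},{"translation": [0,4,15],"angular": [0,0,0]},{"translation": [-10,4,10],"angular": [0,0,0]},{"translation": [-15,8,5],"angular": [0,0,0]},{"translation": [-15,8,0],"angular": [0,0,0]},{"translation": [-15,8,0],"angular": [0,0,0]},{"translation": [-15,8,0],"angular": [0,0,0]},{"translation": [-15,8,0],"angular": [0,0,0]},{"translation": [0,0,0],"angular": [0,0,0]},{"translation": [0,0,0],"angular": [0,0,0]},{"translation": [0,0,0],"angular": [0,0,0]}]}}

```text
time_s: 22.17
ee_pos: [551.2, 80.0, 378.0]
ee_rot: [[-0.101, 0.995, -0.004], [0.989, 0.101, 0.104], [0.104, 0.006, -0.995]]
wrist_force: [0.1, 0.1, -0.1]
width: 85.1
```

Emit:
{"op": "drive_tool", "data": {"deltas": [{"translation": [0,0,0],"angular": [0,0,0]},{"translation": [0,0,0],"angular": [0,0,0]},{"translation": [0,0,0],"angular": [0,0,0]},{"translation": [0,0,0],"angular": [0,0,0]},{"translation": [0,0,0],"angular": [0,0,0]},{"translation": [0,0,0],"angular": [0,0,0]},{"translation": [0,0,0],"angular": [0,0,0]},{"translation": [0,0,0],"angular": [0,0,0]},{"translation": [0,0,0],"angular": [0,0,0]},{"translation": [0,0,0],"angular": [0,0,0]},{"translation": [0,0,0],"angular": [0,0,0]},{"translation": [0,0,0],"angular": [0,0,0]},{"translation": [0,0,0],"angular": [0,0,0]},{"translation": [0,0,0],"angular": [0,0,0]},{"translation": [0,0,0],"angular": [0,0,0]},{"translation": [0,0,0],"angular": [0,0,0]},{"translation": [0,0,0],"angular": [0,0,0]},{"translation": [0,0,0],"angular": [0,0,0]},{"translation": [0,0,0],"angular": [0,0,0]},{"translation": [0,0,0],"angular": [0,0,0]}]}}

```text
time_s: 23.83
ee_pos: [550.5, 80.2, 377.2]
ee_rot: [[-0.101, 0.995, -0.006], [0.989, 0.101, 0.104], [0.104, 0.005, -0.995]]
wrist_force: [-0.5, -0.1, 1.2]
width: 85.1
```

```bash
cat > fin.py <<'E'
from h import *
import sys
a=arm.read_camera("side");b=arm.read_camera("top")
n=sys.argv[1];cv2.imwrite(f"pics/{n}s.png",cv2.resize(a[120:320,300:500],None,fx=3,fy=3,interpolation=2));cv2.imwrite(f"pics/{n}t.png",b);print(arm.state()['time_s'],arm.state()['ee_pos'],arm.state()['wrist_force'])
E
python3 fin.py f1
```

```text
23.9333 [550.55  80.18 377.21] [ 0.29 -0.09 -0.13]
```

View pics/f1s.png

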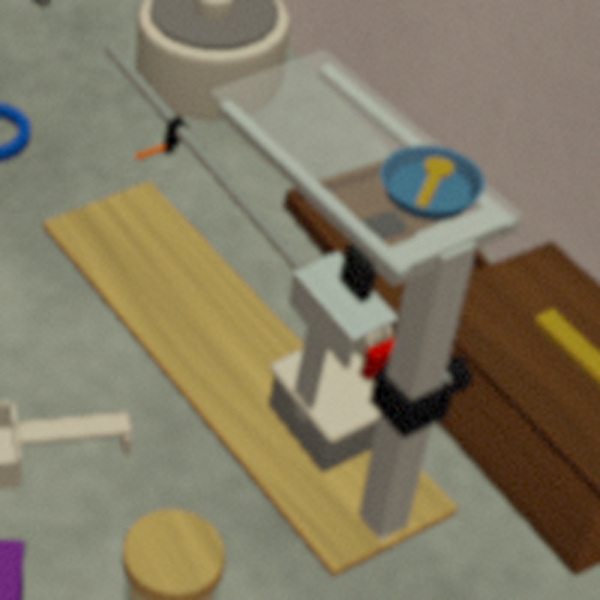

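View pics/f1t.png

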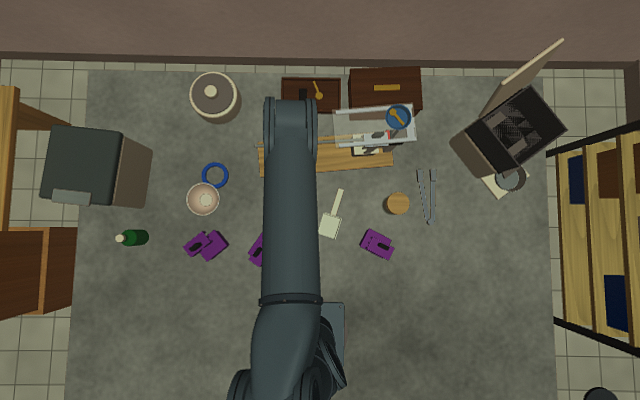

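The caddy hangs against the red stop at side crop (375,355), and the keeper is straight at (150,153). Next I'll check that it's at rest and measure its y.

Emit:
{"op": "drive_tool", "data": {"deltas": [{"translation": [0,0,0],"angular": [0,0,0]},{"translation": [0,0,0],"angular": [0,0,0]},{"translation": [0,0,0],"angular": [0,0,0]},{"translation": [0,0,0],"angular": [0,0,0]},{"translation": [0,0,0],"angular": [0,0,0]},{"translation": [0,0,0],"angular": [0,0,0]},{"translation": [0,0,0],"angular": [0,0,0]},{"translation": [0,0,0],"angular": [0,0,0]},{"translation": [0,0,0],"angular": [0,0,0]},{"translation": [0,0,0],"angular": [0,0,0]},{"translation": [0,0,0],"angular": [0,0,0]},{"translation": [0,0,0],"angular": [0,0,0]}]}}

```text
time_s: 24.93
ee_pos: [550.5, 80.2, 377.2]
ee_rot: [[-0.101, 0.995, -0.006], [0.989, 0.101, 0.104], [0.104, 0.005, -0.995]]
wrist_force: [0.1, 0.1, 0.1]
width: 85.0
```

```bash
python3 fin.py f2; python3 - <<'E'
from h import *
from chk import cad
p=cv2.imread("pics/f1s.png").astype(int);q=cv2.imread("pics/f2s.png").astype(int)
print("mean diff caddy region",abs(p-q)[240:470,270:400].mean(),"background",abs(p-q)[0:200,300:400].mean())
C=[[-29.5,-38,188],[-29.5,38,188],[36,-44,62],[-36,-44,62],[-36,-44,0]]
for y in(-128,-134,-140):
    z=215+(y-163.7)*np.tan(np.radians(6))-0.5
    print(y,[tuple(np.round((proj("side",w)-[300,120])*3).astype(int)) for w in cad(C,[0,y,z])])
E
```

```text
25.0333 [550.54  80.17 377.19] [-0.84  0.09  0.53]
mean diff caddy region 1.5753623188405796 background 1.1924166666666667
-128 [(np.int64(338), np.int64(323)), (np.int64(281), np.int64(256)), (np.int64(379), np.int64(394)), (np.int64(308), np.int64(427)), (np.int64(296), np.int64(469))]
-134 [(np.int64(343), np.int64(329)), (np.int64(285), np.int64(261)), (np.int64(383), np.int64(400)), (np.int64(313), np.int64(433)), (np.int64(300), np.int64(475))]
-140 [(np.int64(348), np.int64(334)), (np.int64(290), np.int64(266)), (np.int64(388), np.int64(405)), (np.int64(317), np.int64(438)), (np.int64(305), np.int64(480))]
```

View pics/f2s.png

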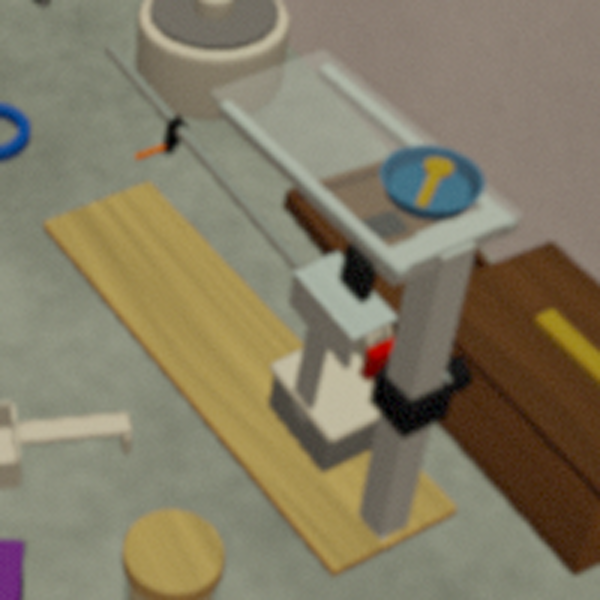

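```bash
python3 - <<'E'
from h import *
a=arm.read_camera("side");b=arm.read_camera("top");cv2.imwrite("pics/f3.png",cv2.resize(a[195:280,380:450],None,fx=8,fy=7,interpolation=2));cv2.imwrite("pics/f3t.png",cv2.resize(b[95:165,320:420],None,fx=8,fy=8,interpolation=2))
E
```

```text
(no output)
```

View pics/f3.png

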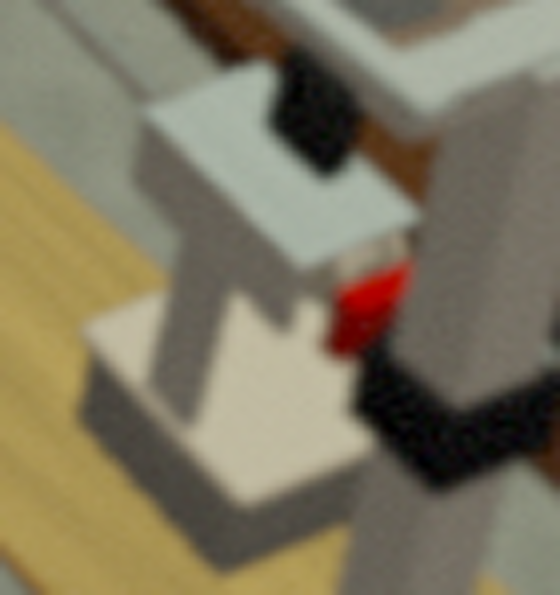

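View pics/f3t.png

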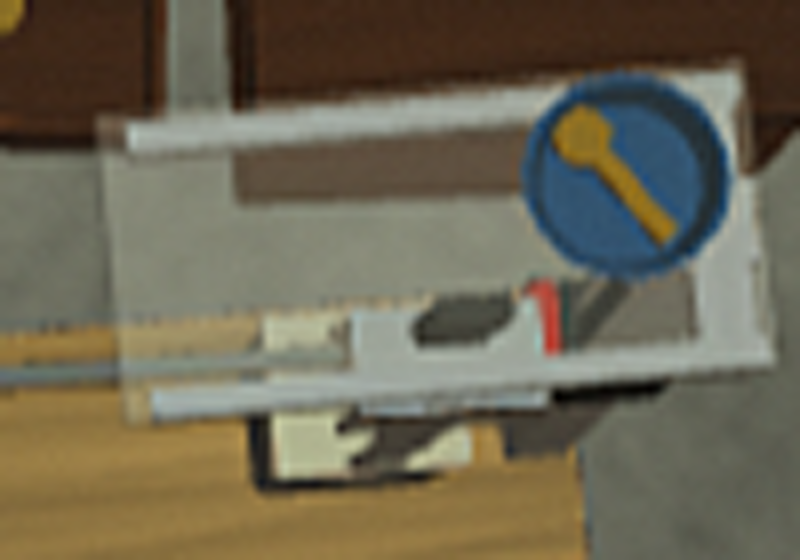

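```bash
python3 - <<'E'
from h import *
from chk import cad
exec(open("m3.py").read().split("g=cv2")[0])
for nm,u in(("L",(363.75,139)),("R",(388.5,137))):
    p=onz("top",u,222+(4 if nm=="L" else -4))-O;print(nm,p@Y,p@X)
for y in(-134,-140,-146):
    z=215+(y-163.7)*np.tan(np.radians(6))-.5
    print(y,[proj("top",w) for w in cad([[0,38,188],[0,-38,188],[36,44,62],[-36,44,62],[-36,-44,62]],[0,y,z])])
# park of red stop
u=(320+550/8,95+320/8);p=onz("top",u,184)-O;print("stop face~",p@Y)
E
```

```text
L -111.0981046914699 -9.330965314128735
R -189.4769470732023 -7.898079632376977
-134 [array([359.88, 136.42]), array([383.78, 134.97]), array([348.69, 135.77]), array([350.71, 156.41]), array([375.74, 154.74])]
-140 [array([361.79, 136.3 ]), array([385.66, 134.85]), array([350.41, 135.67]), array([352.44, 156.3 ]), array([377.45, 154.63])]
-146 [array([363.7 , 136.19]), array([387.54, 134.74]), array([352.13, 135.56]), array([354.16, 156.18]), array([379.15, 154.51])]
stop face~ -198.81004775110682
```

Measured seat y ≈ −146 mm. With the 6° lean that puts the caddy's origin at y ≈ −130 mm, inside the −152 to −117 band. It's at rest, the keeper is straight and the bystanders haven't moved, so I'm handing in.

```bash
python3 - <<'E'
from bench import arm
print(arm.hand_in())
E
```

```text
the job is handed in; nothing more can be done
None
```

The caddy is hung on the rail and at rest against the red stop, with the keeper sprung back behind it. I handed the job in at about 25 s.

**What I did**
- I gripped the steel caddy by its rubber grip and leaned it 6° to match the rail. I entered the rail from the robot side at stand y ≈ 164 mm.
- I felt for the rail in steps of 0.3–0.7 mm and met it at seat height ≈ 215 mm, which puts the rail axis about 210 mm up. A small sideways wiggle gave equal push-back both ways, so the rollers were centred.
- I rolled it downhill with about 3–5 N on the rail, by the wrist readings between moves. The keeper pushed back with about 2 N and then sprung back. I let go at seat y ≈ 54 mm and the caddy rolled to the stop.

**Last checks**
- Two pictures a second apart showed the caddy still.
- Both cameras put its origin at y ≈ −130 mm, inside the −152 to −117 band, and it hangs with the rail's lean.
- The keeper looked straight, the arm was clear, and the bystanders looked unmoved in the top view. I judged these by eye, not by measurement.

**Disagreements**
- The picture-based rail height was about 4–5 mm higher than where contact was felt; I used the felt height.
- The keeper was hidden behind the spine at its deepest fold. I worked out about 0.9 rad from the geometry rather than seeing it.

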